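Pile the blank flanges on the stacking stand

ROBOT

A 6-joint arm with a two-finger parallel gripper is mounted at the origin on a cart in front of the work surface, level with it; the furniture and walls round the work are solid. World frame = base frame: x ahead of the robot, y to its left, z up, the work surface at z = 0. Lengths are in m, angles in rad, forces in N, time in s.
With the tool pointing down it reaches from about 0.35 to 0.725 m from the base axis. Payload 4.3 kg.
Tool frame: the origin (TCP) lies where the fingers leave the gripper's body, on its centre line; the fingertips stand 73 mm ahead of it and the grasp point (between the pads) lies r.grasp_offset ahead of it (r.grasp_offset is the distance from the TCP to the grasp point, in m); z points along the fingers, y is the line along which they close (so a half turn about z gives the same grasp; the last joint's range is limited). The gripper opens to 85 mm and grips with 20 to 120 N. Pads are 22 mm wide; open, the fingers measure 114 mm over their backs; the gripper's body (76 mm by 85 mm) begins 54 mm behind the grasp point. The pads swing forward as they close: fully open they stand 13 mm farther back than shut.
Start: joints at [1.063, 0.377, 0.081, 1.274, 0, 1.46], TCP at [0.223, 0.53, 0.304] pointing down, gripper open.
Joint ranges: [-2.72, 2.72], [-0.84, 1.66], [-1.02, 1.22], [-1.77, 2.12], [-1.37, 1.28], [-3.14, 3.14]. Speed limits (rad/s): [2.57, 2.57, 3.14, 3.14, 3.14, 3.14].

INTERFACE

Orientations are given as a rotation vector (axis times angle).
In Python, from plant import r gives the robot as it stands.
- The arm moves only by the tool drive_tool, never from a script. Its argument "moves" is a list of rows, each a list of 7 numbers: the turn, a rotation vector about the tool's x, y, z in units of 6 degrees (1.0 is 6 degrees), then the shift along the tool's x, y, z in units of 30 mm (1.0 is 30 mm), then the gripper command: -1 is fully open, 1 is shut, values between are in proportion. In form: [[wx, wy, wz, tx, ty, tz, fingers], ...]. A call has 1 to 12 rows; each row is the pose to reach, as a shift and turn from the pose commanded when the call began, along the tool's axes at that moment; what a row does not reach only later rows make up. A row lasts 1/10 s, in which the tool goes at most 50 mm and 8.59 degrees, less where a joint would pass 70% of its speed; a pose out of reach is approached as far as the arm can. A call with a gripper value outside its range is refused whole. The fingers move at their own pace and stop on an object; "grip_force" is the grip in N (left out, the last holds). Time passes only in rows, so rows that repeat a pose let the fingers close. It gives the time, the measured TCP pose, the force, the opening and the grip force at its end, in the units of the state.
- r.state(): the state, without advancing time (a new reading comes with each control period).
- r.get_image(name): name is "side" or "top" or "wrist"; returns (picture, depth): 384x512x3 uint8, red, green, blue; 384x512 float32, m along the optical axis (not along the pixel's ray), 0 where there is no reading.
- r.camera_model(name): a dict with "fx", "fy", "cx", "cy" (pixels), "pose" (4x4, takes a point from camera to world coordinates); the wrist camera has in their place "mount" (4x4, takes a point from camera to tool coordinates, whose origin is the TCP and whose axes are the flange's). Camera axes: x right, y down, z forward; pixel columns grow to the right and rows downward; lengths in m; the calibration is good to about 2 mm. The wrist camera is an equidistant fisheye: a pixel r from the principal point sees the ray r / f radians off the axis. A picture is of the moment at which its call begins: read the wrist's pose just before it. camera_model takes no time and is no camera call.
- r.finish_job(): hands the job in; it is judged then, once.
The state is a dict: "time_s": time; "qpos": joint angles; "qd": joint speeds; "joint_torque": joint torques, N m; "tcp_pos": TCP position; "eef_rot": TCP orientation; "ft_force": force on the tool from outside, world axes, zero at the start; "torque": the same for the moment, N m; "finger_gap": finger opening in m; "gripper_force": force on a finger pad.
Only numpy, scipy, OpenCV 4.12 (cv2) and the standard library are available. Lean on these libraries where they do the work, as an engineer would, in place of code of your own. Each camera call takes 0.05 s, during which the arm holds its last target. There are 200 camera calls.

TASK

Swing the stand's keeper arm by its tab fully open to its stop and put the loose cover from the table into its tray. Then pile all the blank flanges from the black case in one neat, centred pile on the stand's sprung table, feeling for the top of the pile (the table's height is not known) so that each touches down before you let go: never drop one on it and never force the table far down; leave the centring ring where it is. Finally set the cover back on top of the pile, centred and as gently, and push the keeper arm home to its closed stop over it.

Things in the scene. Friction and masses are not known exactly. Their poses are not given: they have to be found in the camera images.
- stand_axis (a point): Stacking stand, screwed down: aluminium base plate 75 x 200 x 5 mm, dark round housing (48 mm across, top 14 mm up), a steel sprung table above it, a pivot post and a keeper arm. The point lies on the worktop under the middle of the table, on the pile's upright axis; the pivot post lies along its -y axis, z up.
- keeper_pivot (a point): Axis of the keeper arm's pivot, on top of a steel post (20 mm across, 30 mm at its foot), 115 mm from the pile axis along the stand's -y. The point is at the underside of the arm, 116 mm above the worktop.
- keeper_tab (a point): Middle of the upright black pin (tab) on the keeper's free end, 175 mm from the pivot: 12 mm across, it rises from the arm's top face to 149 mm above the worktop; the point is 135 mm above the worktop. The arm is an aluminium strip 14 mm wide, from 116 to 121 mm above the worktop.
- keeper (a joint): Keeper arm's angle (rad) about its upright pivot, clockwise from above. 0: on its closed stop, arm across the pile axis, tab towards the stand's +y. 1.5: on its open stop, tab about towards the stand's +x, clear of the pile. Light friction (about 1 N at the tab); it stays where it is left.
- table (a joint): How far the sprung table is pressed down (m): 0.001 when empty, 0.002 to 0.003 with the pile; 0.7 mm per newton, 15 mm of travel. The table is a steel disc 42 mm across, 6 mm thick, on the pile axis; its upper face stands 21 to 42 mm above the worktop, set differently each time and not reported: find it by touch.
- cover_knob (a point): The cover: a black plastic disc 42 mm across and 6 mm thick, flat below, with a round knob 16 mm across on its middle that rises to 28 mm above its underside; about 60 g. This point is 17 mm above its underside (half-way up the knob); z is up along the knob. At the start it lies loose on the empty table.
- tray_floor (a point): The cover's tray: a loose round aluminium dish, 78 mm across outside, 70 mm inside, rim 10 mm high, floor 3 mm thick. This point is the middle of its inner floor.
- ring_centre (a point): Centring ring, a ring with a dark rubber band, 40 mm across and 8 mm high, open in the middle; lies loose on the worktop; not one of the flanges. The point is its centre, 4 mm up.
- flange_1_centre (a point): A blank flange: a plain stainless disc without a hole, 40 mm across and 10 mm thick, about 50 g, lying flat in an open black case whose floor is about 4 mm above the worktop (its limp rim does not hinder the fingers). The point is its centre, half-way up; z along its axis. Two to four such flanges are present.
- flange_2_centre (a point): A blank flange: a plain stainless disc without a hole, 40 mm across and 10 mm thick, about 50 g, lying flat in an open black case whose floor is about 4 mm above the worktop (its limp rim does not hinder the fingers). The point is its centre, half-way up; z along its axis. Two to four such flanges are present.
- flange_3_centre (a point): A blank flange: a plain stainless disc without a hole, 40 mm across and 10 mm thick, about 50 g, lying flat in an open black case whose floor is about 4 mm above the worktop (its limp rim does not hinder the fingers). The point is its centre, half-way up; z along its axis. Two to four such flanges are present.
- flange_4_centre (a point): A blank flange: a plain stainless disc without a hole, 40 mm across and 10 mm thick, about 50 g, lying flat in an open black case whose floor is about 4 mm above the worktop (its limp rim does not hinder the fingers). The point is its centre, half-way up; z along its axis. Two to four such flanges are present.
Things that resemble listed ones, but are neither listed nor needed, are in the scene too. Leave any red look-alike of the part that bears flange_2_centre alone. What is shaped like the part that bears flange_1_centre but pink is not meant.

How it is judged:
By the outcome, as a careful person would: the job done as asked, in the order asked, and still so for the second after the job is handed in, with the robot touching nothing.
Of flange_1, flange_2, flange_3, flange_4 only 2 to 4 are there at a start; the rules pass over those that are not, and their reading is None.
At some moment in a run one of flange_1, flange_2, flange_3, flange_4, tray may be knocked a few centimetres aside while the robot is not near it.
It also fails if it takes over 210 s, if anything falls off the work surface, if the arm or the gripper's body presses on something with over 40 N, if the wrist force passes 120 N, or if a joint passes its speed limit or range.

## Working session

There is one attempt and no reset: what is moved stays moved. The work goes in short steps, Python scripts to look and compute and a tool call to move; the robot and the scene stay as the last step left them, time stands still between calls to the robot, and variables do not carry over. Pictures are saved under pics/ and viewed, at most 14 in all, crops included, and the job is handed in when it is done.

Besides the shell and the picture viewer there is one more tool, called by a JSON object that holds its "method" and its "body". drive_tool: Moves the arm, as the interface text tells. Its arguments: {"type":"object","properties":{"moves":{"type":"array"},"grip_force":{"type":"number"}},"required":["moves"]}

```bash
mkdir -p pics; ls; python3 - <<'E'
from plant import r
import cv2,numpy as np
print(r.state(), r.grasp_offset)
for n in("top","side"):
    im,d=r.get_image(n); cv2.imwrite(f"pics/{n}0.png",im[:,:,::-1]); np.savez(f"{n}0.npz",im=im,d=d)
    print(n,r.camera_model(n))
print(r.camera_model("wrist"))
E
```

```text
pics
{'time_s': 0.0, 'qpos': array([ 1.06273143e+00,  3.78098452e-01,  7.96227697e-02,  1.27441422e+00,
       -1.46723729e-05,  1.46050810e+00]), 'qd': array([-0.00065704,  0.00041481,  0.00126444, -0.00068255,  0.0015272 ,
        0.00070232]), 'joint_torque': array([-1.97342568e-03, -4.63607597e+01,  2.69873804e+01,  2.12142355e-02,
       -2.27834535e-04,  4.31170363e-06]), 'tcp_pos': array([0.22247691, 0.52965764, 0.30293932]), 'eef_rot': array([-0.6205915 , -3.0790496 ,  0.00313904]), 'ft_force': array([-0.58539017,  0.19563894, -0.60423001]), 'torque': array([ 0.0131333 , -0.02855535,  0.02358761]), 'gripper_force': 0.0, 'finger_gap': 0.08554803237090576} 0.0539
top {'fx': 393.2579709442324, 'fy': 393.2579709442324, 'cx': 257.73367920335653, 'cy': 188.45742398348784, 'pose': array([[ 0.02880854, -0.99004727,  0.1377551 ,  0.40131557],
       [-0.99940343, -0.03115474, -0.0149055 ,  0.03616821],
       [ 0.01904887, -0.13724352, -0.99035416,  1.25570372],
       [ 0.        ,  0.        ,  0.        ,  1.        ]])}
side {'fx': 480.91092158842036, 'fy': 480.91092158842036, 'cx': 255.3379891223717, 'cy': 191.10929516938074, 'pose': array([[ 0.9978313 ,  0.04488496, -0.04814604,  0.61066772],
       [ 0.065462  , -0.60016076,  0.79719621, -1.05904534],
       [ 0.00688675, -0.79861906, -0.60179744,  0.93818049],
       [ 0.        ,  0.        ,  0.        ,  1.        ]])}
{'fx': 297.3186396354542, 'fy': 297.3186396354542, 'cx': 253.8987820222411, 'cy': 189.48419683010795, 'mount': array([[ 4.93479717e-04, -9.50873731e-01, -3.09578591e-01,
         7.99342714e-02],
       [ 9.99998852e-01,  9.12661651e-04, -1.20921423e-03,
        -4.36727131e-04],
       [ 1.43235056e-03, -3.09577639e-01,  9.50873090e-01,
        -7.00178591e-02],
       [ 0.00000000e+00,  0.00000000e+00,  0.00000000e+00,
         1.00000000e+00]])}
```

```bash
python3 - <<'E'
import cv2
for n in("top","side"):
    im=cv2.imread(f"pics/{n}0.png"); cv2.imwrite(f"pics/{n}0b.png",cv2.resize(im,(800,600),interpolation=cv2.INTER_CUBIC))
E
```

```text
(no output)
```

View pics/top0b.png

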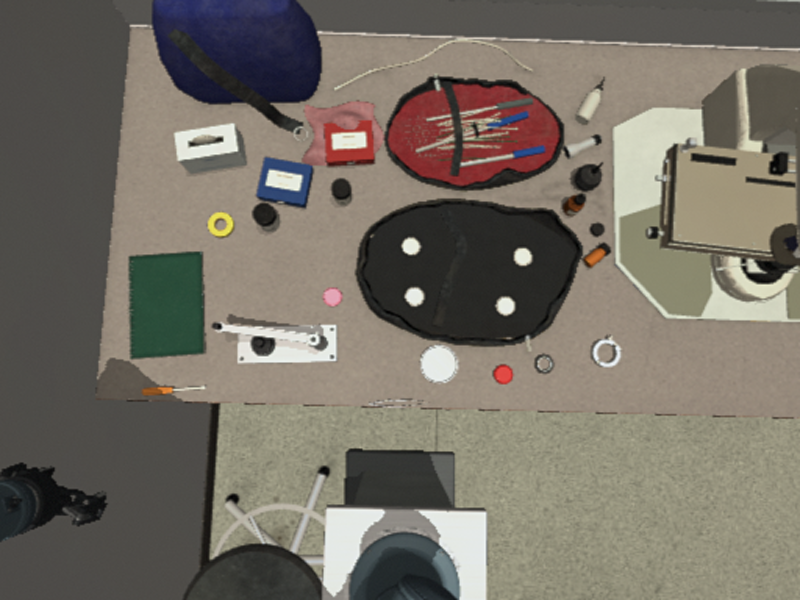

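View pics/side0b.png

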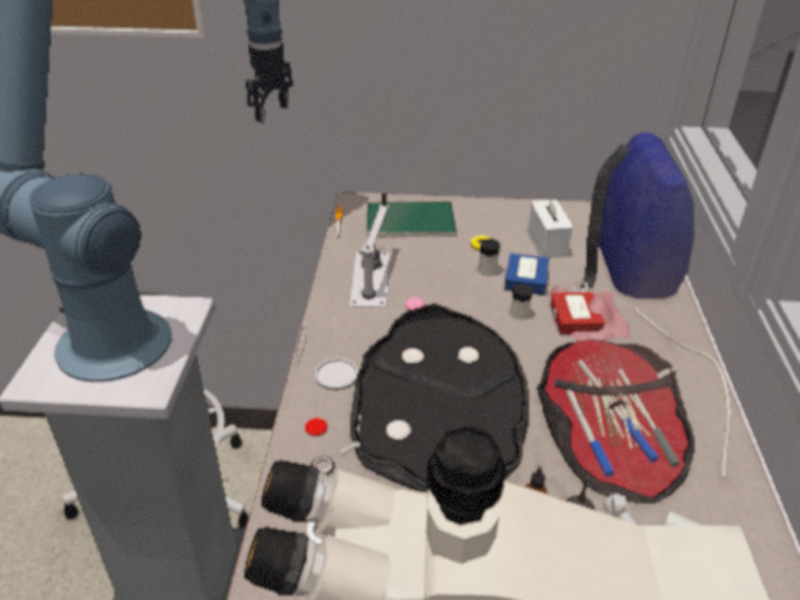

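Top view (800×600 px):
- **Flanges:** white discs in the black case at (411,246), (414,297), (523,257) and (505,306).
- **Look-alikes:** a pink disc at (332,297) and a red disc at (503,374).
- **Tray:** (438,364).
- **Rings:** the dark-banded one at (543,363) and a white one at (606,352), neither to be touched.
- **Stand:** plate at (287,343), pivot (316,340), cover about (262,345), tab (218,326).

```bash
cat > h.py <<'E'
import numpy as np, cv2
from plant import r
from scipy.spatial.transform import Rotation as R
np.set_printoptions(precision=4,suppress=True)
def fixed(n,uv,z):
    m=r.camera_model(n);P=m["pose"];d=P[:3,:3]@np.array([(uv[0]-m["cx"])/m["fx"],(uv[1]-m["cy"])/m["fy"],1])
    o=P[:3,3];return o+d*(z-o[2])/d[2]
def tcpT(s=None):
    s=s or r.state();T=np.eye(4);T[:3,:3]=R.from_rotvec(s["eef_rot"]).as_matrix();T[:3,3]=s["tcp_pos"];return T
def wrist(uv,z,T):
    m=r.camera_model("wrist");W=T@m["mount"];a=np.array([uv[0]-m["cx"],uv[1]-m["cy"]]);rr=np.linalg.norm(a)+1e-9;th=rr/m["fx"]
    d=W[:3,:3]@np.r_[np.sin(th)*a/rr,np.cos(th)];o=W[:3,3];return o+d*(z-o[2])/d[2]
def wproj(p,T):
    m=r.camera_model("wrist");q=np.linalg.inv(T@m["mount"])@np.r_[p,1];n=np.linalg.norm(q[:2]);th=np.arctan2(n,q[2])
    return np.array([m["cx"],m["cy"]])+m["fx"]*th*q[:2]/n
def down(yaw): # tool down, closing line (tool y) at world angle yaw
    y=np.array([np.cos(yaw),np.sin(yaw),0]);z=np.array([0,0,-1.]);return np.c_[np.cross(y,z),y,z]
def plan(p,yaw=None,Rt=None):
    "row units to bring TCP to p (world)"
    T=tcpT();Rt=Rt if Rt is not None else (down(yaw) if yaw is not None else T[:3,:3])
    w=R.from_matrix(T[:3,:3].T@Rt).as_rotvec();t=T[:3,:3].T@(np.array(p)-T[:3,3])
    return np.round(np.r_[np.degrees(w)/6,t/0.03],3)
def blobs(mask,amin,amax):
    n,l,st,c=cv2.connectedComponentsWithStats(mask.astype(np.uint8));return [(c[i],st[i,4]) for i in range(1,n) if amin<st[i,4]<amax]
def yawnow(): T=tcpT();return np.arctan2(T[1,1],T[0,1])
E
python3 - <<'E'
from h import *
s=0.64
d=np.load("top0.npz");im=d["im"].astype(int)
w=(im.min(2)>170)&(im.max(2)-im.min(2)<40)
for c,a in blobs(w,60,700): print(c/s,a,fixed("top",c,.014)[:2])
for n,uv,z in [("tab",(218,326),.147),("pivot",(316,340),.12),("cover",(262,345),.06),("tray",(438,364),.01),("ring",(543,363),.008),("p1",(238,324),.005),("p2",(335,324),.005),("p3",(238,362),.005),("p4",(337,362),.005)]:
    print(n,fixed("top",np.array(uv)*s,z), d["d"][int(uv[1]*s),int(uv[0]*s)])
print(tcpT(),yawnow())
for n,lo in(("pink",(218,297)),):pass
cv2.imwrite("pics/c1.png",cv2.resize(d["im"][190:250,130:260,::-1],(780,360),interpolation=cv2.INTER_CUBIC))
E
```

```text
[747.8256 124.1477] 143 [ 0.9662 -0.7123]
[590.4447 104.3269] 78 [ 0.9983 -0.3732]
[205.4927 141.3611] 588 [0.8855 0.4409]
[348.5723 140.0143] 197 [0.8994 0.1412]
[283.1165 179.7723] 221 [0.8077 0.2739]
[410.3237 245.6845] 84 [0.6761 0.0047]
[522.3346 255.8088] 85 [ 0.6624 -0.2273]
[755.2905 280.8231] 355 [ 0.6255 -0.7112]
[414.1465 295.8837] 93 [ 0.5718 -0.0059]
[505.3722 305.46  ] 89 [ 0.558  -0.1927]
[606.8499 352.3298] 112 [ 0.4687 -0.3996]
[438.3867 363.4261] 437 [ 0.4363 -0.0583]
[299.5536 532.0933] 63 [0.1048 0.2032]
tab [0.4878 0.35   0.147 ] 1.1022487
pivot [0.4696 0.1763 0.12  ] 1.129653
cover [0.4604 0.2874 0.06  ] 1.1934117
tray [ 0.4353 -0.0578  0.01  ] 1.2478285
ring [ 0.4436 -0.2711  0.008 ] 1.2535194
p1 [0.5042 0.3501 0.005 ] 1.2524794
p2 [0.5102 0.1535 0.005 ] 1.2559689
p3 [0.4276 0.345  0.005 ] 1.2405672
p4 [0.4334 0.1461 0.005 ] 1.2459277
[[-0.9219  0.3874 -0.0009  0.2225]
 [ 0.3874  0.9219 -0.0016  0.5297]
 [ 0.0002 -0.0018 -1.      0.3031]
 [ 0.      0.      0.      1.    ]] 1.1729926257088166
```

View pics/c1.png

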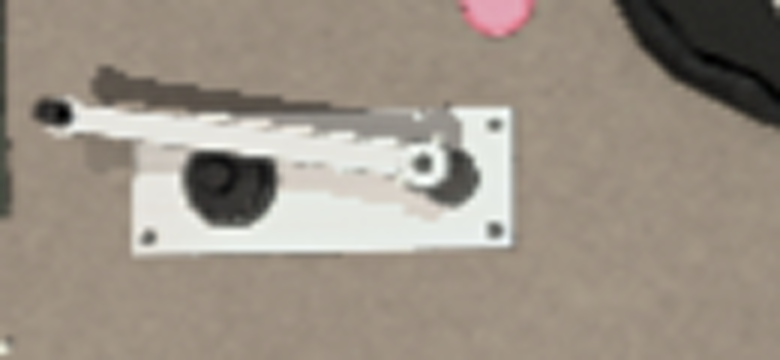

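The crop confirms the arm's tab at crop (52,112), the pivot (424,163) and the cover knob on the dark housing at (218,175). The four white discs in the case are the flanges. The pink disc, the red disc and both rings are decoys or must stay put.

```bash
python3 - <<'E'
from h import *
print(plan([.488,.35,.30],np.radians(174)))
E
```

```text
[ -0.01   -0.018 -17.799 -10.479  -2.094   0.103]
```

{"method": "drive_tool", "body": {"moves": [[0,0,-9,-5,-1,0,-1],[0,0,-17.8,-10.48,-2.1,0.1,-1],[0,0,-17.8,-10.48,-2.1,0.1,-1],[0,0,-17.8,-10.48,-2.1,0.1,-1],[0,0,-17.8,-10.48,-2.1,0.1,-1],[0,0,-17.8,-10.48,-2.1,0.1,-1],[0,0,-17.8,-10.48,-2.1,0.1,-1],[0,0,-17.8,-10.48,-2.1,0.1,-1],[0,0,-17.8,-10.48,-2.1,0.1,-1],[0,0,-17.8,-10.48,-2.1,0.1,-1],[0,0,-17.8,-10.48,-2.1,0.1,-1],[0,0,-17.8,-10.48,-2.1,0.1,-1]], "grip_force": 20}}

```text
time_s: 1.3
tcp_pos: [0.488, 0.35, 0.3003]
eef_rot: [1.957, -2.456, -0.0]
ft_force: [0.7, 0.2, -0.5]
finger_gap: 0.0852
gripper_force: 0.0
```

{"method": "drive_tool", "body": {"moves": [[0,0,0,0,0,0,-1],[0,0,0,0,0,0,-1],[0,0,0,0,0,0,-1],[0,0,0,0,0,0,-1]]}}

```text
time_s: 1.7
tcp_pos: [0.4882, 0.3503, 0.3009]
eef_rot: [1.949, -2.464, -0.0]
ft_force: [-0.3, 0.5, -0.5]
finger_gap: 0.0852
gripper_force: 0.0
```

```bash
cat >> h.py <<'E'
def wshot(name,scale=1):
    T=tcpT();im,d=r.get_image("wrist");np.savez(name+".npz",im=im,d=d,T=T);cv2.imwrite(f"pics/{name}.png",cv2.resize(im[:,:,::-1],None,fx=1.5,fy=1.5));return im,d,T
E
python3 - <<'E'
from h import *
im,d,T=wshot("w1");s=r.state();print(T,yawnow(),s["qpos"],s["time_s"],s["ft_force"])
print(wproj([.488,.35,.149],T),wproj([.4604,.2874,.06],T))
E
```

```text
[[-0.2301 -0.9732 -0.0001  0.4882]
 [-0.9732  0.2301  0.      0.3503]
 [ 0.      0.0001 -1.      0.3009]
 [ 0.      0.      0.      1.    ]] 2.9096494760106957 [ 0.5168  0.4324  0.1561  1.2945  0.0001 -0.8221] 1.75 [ 0.1842 -0.2792  0.2983]
[253.1447 198.5773] [265.3598 108.0153]
```

View pics/w1.png

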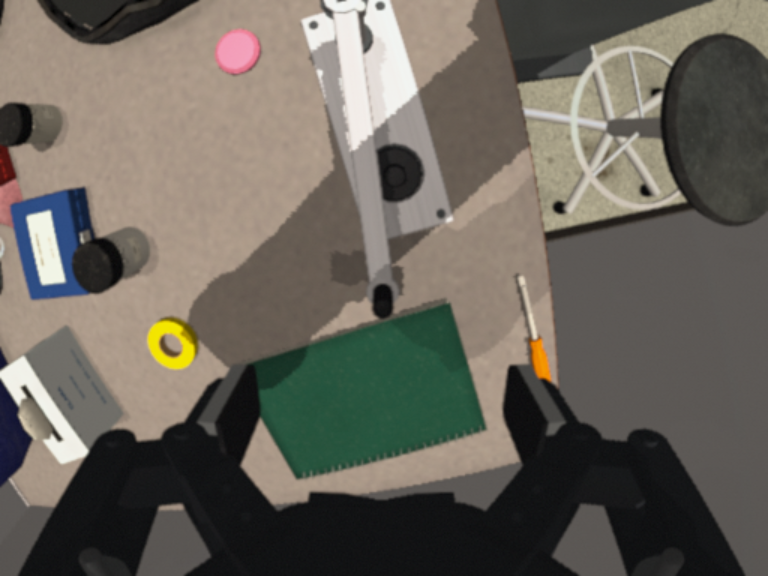

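The wrist view shows the tab's top at about (382,301), the knob at (395,175), the pivot at about (345,5) and the housing around the cover. I'll refine these with wrist depth.

```bash
cat >> h.py <<'E'
def cloud(d,T):
    m=r.camera_model("wrist");W=T@m["mount"];v,u=np.mgrid[:384,:512];a=np.dstack([u-m["cx"],v-m["cy"]]);rr=np.linalg.norm(a,axis=2)+1e-9;th=rr/m["fx"]
    k=np.tan(th)/rr;P=np.dstack([a[...,0]*k*d,a[...,1]*k*d,d]);return P@W[:3,:3].T+W[:3,3]
E
python3 - <<'E'
from h import *
z=np.load("w1.npz");im=z["im"].astype(int);P=cloud(z["d"],z["T"]);v,u=np.mgrid[:384,:512]
near=lambda x,y,rad:(np.hypot(P[...,0]-x,P[...,1]-y)<rad)&(z["d"]>0)
m=near(.488,.35,.02)&(P[...,2]>.14)
print("tab",m.sum(),P[m].mean(0),P[m].min(0),P[m].max(0),u[m].mean(),v[m].mean(),wrist((u[m].mean(),v[m].mean()),.149,z["T"]))
m=near(.46,.287,.05)&(P[...,2]>.03)&(P[...,2]<.105)
print(m.sum(),np.percentile(P[m],[1,50,99],axis=0))
m2=near(.46,.287,.04)&(im.max(2)<75)
for lo in np.arange(.01,.1,.005):
    k=m2&(P[...,2]>lo)&(P[...,2]<=lo+.005)
    if k.sum()>8:print(round(lo,3),k.sum(),P[k].mean(0),P[k].min(0)[:2],P[k].max(0)[:2])
E
```

```text
tab 5216 [0.4853 0.34   0.3063] [0.4687 0.3302 0.1401] [0.5024 0.3615 0.3289] 253.34969325153375 348.0463957055215 [0.5274 0.5169 0.149 ]
879 [[0.445  0.2769 0.0328]
 [0.4624 0.2959 0.0352]
 [0.4766 0.316  0.0582]]
0.01 47 [0.4567 0.2837 0.0138] [0.442  0.2742] [0.4737 0.3199]
0.025 11 [0.4535 0.3065 0.0285] [0.4432 0.2767] [0.4723 0.3169]
0.03 358 [0.4599 0.2959 0.0343] [0.4437 0.2757] [0.477  0.3172]
0.035 310 [0.4612 0.2969 0.0356] [0.4457 0.2765] [0.4762 0.3165]
0.055 172 [0.4651 0.2962 0.0569] [0.4572 0.2888] [0.4728 0.3041]
```

```bash
python3 - <<'E'
from h import *
z=np.load("w1.npz");im=z["im"].astype(int);P=cloud(z["d"],z["T"]);v,u=np.mgrid[:384,:512]
near=lambda x,y,rad:(np.hypot(P[...,0]-x,P[...,1]-y)<rad)&(z["d"]>0)
m=near(.488,.35,.025)&(P[...,2]>.142)&(P[...,2]<.156)
print("tab",m.sum(),P[m].mean(0),P[m].min(0),P[m].max(0),u[m].mean(),v[m].mean())
m=near(.475,.18,.03)&(P[...,2]>.112)&(P[...,2]<.135)
print("piv",m.sum(),np.percentile(P[m],[1,50,99],axis=0))
m=near(.48,.25,.2)&(P[...,2]>.112)&(P[...,2]<.126)&(im.min(2)>90)
print("arm");
q=P[m];
for y in np.arange(.16,.36,.02):
    k=(q[:,1]>y)&(q[:,1]<y+.02)
    if k.sum():print(round(y,2),k.sum(),q[k].mean(0),np.ptp(q[k][:,0]))
# plate long edges
m=near(.47,.25,.15)&(abs(P[...,2]-.005)<.004)&(im.min(2)>90)&((im.max(2)-im.min(2))<14)
rect=cv2.minAreaRect(P[m][:,:2].astype(np.float32)*1000);print(rect,m.sum())
E
```

```text
tab 185 [0.4883 0.3554 0.148 ] [0.4828 0.3502 0.1422] [0.4944 0.3615 0.1504] 254.35675675675677 204.36216216216215
piv 589 [[0.4583 0.1816 0.1128]
 [0.472  0.1948 0.1213]
 [0.483  0.2093 0.1247]]
arm
0.18 374 [0.4708 0.1921 0.1213] 0.0269638502995575
0.2 381 [0.4728 0.2102 0.121 ] 0.015437171337659983
0.22 387 [0.4749 0.23   0.121 ] 0.015975505733502593
0.24 403 [0.4768 0.25   0.1209] 0.016217691104459198
0.26 407 [0.479  0.2699 0.1209] 0.01583689182902126
0.28 377 [0.4812 0.29   0.121 ] 0.01480685187431402
0.3 369 [0.4834 0.3102 0.1208] 0.015862740456195623
0.32 361 [0.4856 0.3299 0.1208] 0.015709831796363538
0.34 265 [0.4877 0.3483 0.1209] 0.019099762914434104
((466.1949462890625, 254.16432189941406), (75.27719116210938, 207.4643096923828), 2.917224407196045) 5389
```

```bash
python3 - <<'E'
from h import *
print(plan([.4885,.356,.197],np.radians(173.8)))
E
```

```text
[ 0.     0.    -1.182 -0.189  0.034  3.463]
```

{"method": "drive_tool", "body": {"moves": [[0,0,-1.18,-0.19,0.03,1,-1],[0,0,-1.18,-0.19,0.03,2.2,-1],[0,0,-1.18,-0.19,0.03,3.2,-1],[0,0,-1.18,-0.19,0.03,3.46,-1],[0,0,-1.18,-0.19,0.03,3.46,0.5],[0,0,-1.18,-0.19,0.03,3.46,0.5],[0,0,-1.18,-0.19,0.03,3.46,0.5],[0,0,-1.18,-0.19,0.03,3.46,0.5],[0,0,-1.18,-0.19,0.03,3.46,1],[0,0,-1.18,-0.19,0.03,3.46,1],[0,0,-1.18,-0.19,0.03,3.46,1],[0,0,-1.18,-0.19,0.03,3.46,1]]}}

```text
time_s: 2.95
tcp_pos: [0.4892, 0.3563, 0.1982]
eef_rot: [-2.098, 2.336, -0.001]
ft_force: [0.3, 0.1, 5.6]
finger_gap: 0.011
gripper_force: 20.8
```

```bash
python3 - <<'E'
from h import *
s=r.state();print(s["finger_gap"],s["gripper_force"],s["ft_force"])
piv=np.array([.4696,.182]);T=tcpT()
v=T[:2,3]-piv;a0=np.arctan2(v[1],v[0]);rad=np.hypot(*v);print(a0,rad)
for a in np.linspace(a0,np.radians(6.0),13)[1:]:
    p=np.r_[piv+rad*np.array([np.cos(a),np.sin(a)]),T[2,3]]
    print(plan(p,a+np.pi/2))
E
```

```text
0.011029424508197296 20.781750977039337 [0.3438 0.0797 5.5731]
1.4589915538925962 0.17542942120882538
[-0.015  0.013  1.12   0.04  -0.658  0.001]
[-0.014  0.014  2.197  0.154 -1.308  0.002]
[-0.013  0.015  3.275  0.34  -1.941  0.003]
[-0.013  0.016  4.353  0.597 -2.548  0.003]
[-0.012  0.017  5.43   0.92  -3.123  0.004]
[-0.011  0.017  6.508  1.306 -3.658  0.004]
[-0.01   0.018  7.586  1.75  -4.146  0.005]
[-0.009  0.019  8.663  2.246 -4.581  0.005]
[-0.008  0.019  9.741  2.788 -4.957  0.004]
[-0.007  0.02  10.819  3.368 -5.27   0.004]
[-0.006  0.021 11.897  3.98  -5.516  0.004]
[-0.005  0.021 12.974  4.616 -5.691  0.003]
```

Gripped on the tab, with the tips just touching the arm, so I'll lift 2 mm during the sweep.

{"method": "drive_tool", "body": {"moves": [[0,0,1.12,0.04,-0.66,-0.07,1],[0,0,2.2,0.15,-1.31,-0.07,1],[0,0,3.28,0.34,-1.94,-0.07,1],[0,0,4.35,0.6,-2.55,-0.07,1],[0,0,5.43,0.92,-3.12,-0.07,1],[0,0,6.5,1.3,-3.66,-0.07,1],[0,0,7.58,1.75,-4.14,-0.07,1],[0,0,8.66,2.24,-4.58,-0.07,1],[0,0,9.74,2.78,-4.95,-0.07,1],[0,0,10.8,3.36,-5.27,-0.07,1],[0,0,11.9,3.97,-5.51,-0.07,1],[0,0,12.5,4.3,-5.61,-0.07,1]]}}

```text
time_s: 4.15
tcp_pos: [0.6431, 0.2084, 0.1984]
eef_rot: [-0.235, 3.132, 0.0]
ft_force: [3.2, 1.5, -2.7]
finger_gap: 0.0113
gripper_force: 20.2
```

{"method": "drive_tool", "body": {"moves": [[0,0,0,0,0,0,1],[0,0,0,0,0,0,1],[0,0,0,0,0,0,1]]}}

```text
time_s: 4.45
tcp_pos: [0.6427, 0.2103, 0.1986]
eef_rot: [-0.245, 3.131, -0.0]
ft_force: [6.8, -0.5, -5.6]
finger_gap: 0.0113
gripper_force: 19.9
```

```bash
python3 - <<'E'
from h import *
s=r.state();print(s["finger_gap"],s["gripper_force"],s["ft_force"])
piv=np.array([.4696,.182]);T=tcpT()
v=T[:2,3]-piv;a0=np.arctan2(v[1],v[0]);rad=np.hypot(*v);print(T[:3,3],np.degrees(a0),rad,np.degrees(yawnow()))
E
```

```text
0.01126720427479353 19.873458445072174 [ 6.7523 -0.4593 -5.5891]
[0.6427 0.2103 0.1986] 9.274045978802901 0.17542902609421002 98.94950010444909
```

{"method": "drive_tool", "body": {"moves": [[0,0,0.2,0.02,-0.1,0.04,1],[0,0,0.4,0.02,-0.2,0.04,1],[0,0,0.4,0.02,-0.2,0.04,1]]}}

```text
time_s: 4.75
tcp_pos: [0.6435, 0.2044, 0.1984]
eef_rot: [-0.179, 3.134, 0.0]
ft_force: [5.9, -0.8, -2.4]
finger_gap: 0.0109
gripper_force: 20.2
```

{"method": "drive_tool", "body": {"moves": [[0,0,0.1,0,-0.06,0,1],[0,0,0.1,0,-0.06,0,1]]}}

```text
time_s: 4.95
tcp_pos: [0.6435, 0.2036, 0.1984]
eef_rot: [-0.164, 3.135, 0.004]
ft_force: [5.7, 2.6, -1.9]
finger_gap: 0.0109
gripper_force: 20.2
```

{"method": "drive_tool", "body": {"moves": [[0,0,0.1,0,-0.06,0,1],[0,0,0.1,0,-0.06,0,1]]}}

```text
time_s: 5.15
tcp_pos: [0.6436, 0.2032, 0.1984]
eef_rot: [-0.149, 3.135, 0.009]
ft_force: [5.3, 6.8, -3.0]
finger_gap: 0.0112
gripper_force: 20.3
```

{"method": "drive_tool", "body": {"moves": [[0,0,0.1,0,-0.06,0,1],[0,0,0.1,0,-0.06,0,1]]}}

```text
time_s: 5.35
tcp_pos: [0.6435, 0.2029, 0.1984]
eef_rot: [-0.134, 3.136, 0.014]
ft_force: [4.3, 10.1, -3.3]
finger_gap: 0.0107
gripper_force: 20.4
```

{"method": "drive_tool", "body": {"moves": [[0,0,0,0,0.1,0,0.2],[0,0,0,0,0.1,0,0.2],[0,0,0,0,0.1,-1,-0.2],[0,0,0,0,0.1,-2,-0.2],[0,0,0,0,0.1,-2.3,-0.2],[0,0,0,0,0.1,-2.3,-0.2]]}}

```text
time_s: 5.95
tcp_pos: [0.6434, 0.2014, 0.2688]
eef_rot: [-0.128, 3.136, 0.001]
ft_force: [-1.2, 0.6, 0.2]
finger_gap: 0.0514
gripper_force: 0.0
```

```bash
python3 - <<'E'
from h import *
print(plan([.4637,.2968,.25],np.radians(93)))
E
```

```text
[0.003 0.03  0.277 5.713 3.655 0.61 ]
```

{"method": "drive_tool", "body": {"moves": [[0,0.03,0.28,1.4,0.9,0,-0.2],[0,0.03,0.28,2.8,1.8,0,-0.2],[0,0.03,0.28,4.2,2.7,0.3,-0.2],[0,0.03,0.28,5.4,3.5,0.6,-0.2],[0,0.03,0.28,5.71,3.65,0.61,-0.2],[0,0.03,0.28,5.71,3.65,0.61,-0.2],[0,0.03,0.28,5.71,3.65,0.61,-0.2]]}}

```text
time_s: 6.65
tcp_pos: [0.4638, 0.2962, 0.2483]
eef_rot: [0.081, -3.138, 0.001]
ft_force: [-0.2, 0.5, 0.1]
finger_gap: 0.0512
gripper_force: 0.0
```

```bash
python3 - <<'E'
from h import *
im,d,T=wshot("w2");print(T[:3,3],np.degrees(yawnow()))
P=cloud(d,T);im=im.astype(int)
near=lambda x,y,rad:(np.hypot(P[...,0]-x,P[...,1]-y)<rad)&(d>0)
for lo,hi,nm in((.03,.04,"disc"),(.05,.065,"knob"),(.01,.018,"housing")):
    m=near(.4637,.2968,.03)&(P[...,2]>lo)&(P[...,2]<hi)
    print(nm,m.sum(),P[m].mean(0),np.median(P[m][:,2]),cv2.minEnclosingCircle(P[m][:,:2].astype(np.float32)*1000))
# keeper arm
m=(abs(P[...,2]-.121)<.004)&(im.min(2)>90)&(d>0);q=P[m]
print(m.sum());
for x in np.arange(.48,.66,.03):
    k=abs(q[:,0]-x)<.01
    if k.sum():print(x,q[k].mean(0))
# plate
m=near(.467,.25,.15)&(abs(P[...,2]-.005)<.004)&(im.min(2)>90)&((im.max(2)-im.min(2))<14)
print(cv2.minAreaRect(P[m][:,:2].astype(np.float32)*1000))
E
```

```text
[0.4638 0.2962 0.2483] 92.9009142976192
disc 1042 [0.4624 0.296  0.0348] 0.03486625689726555 ((464.6605529785156, 296.4518127441406), 21.062610626220703)
knob 244 [0.4638 0.2961 0.0564] 0.05665599979423053 ((464.4917297363281, 295.9988098144531), 8.147468566894531)
housing 296 [0.4496 0.2969 0.0134] 0.013537311276307779 ((463.25799560546875, 296.83270263671875), 23.913537979125977)
1712
0.48 [0.4802 0.1847 0.1221]
0.51 [0.5099 0.1887 0.1208]
0.54 [0.5308 0.1918 0.1201]
0.6000000000000001 [0.6018 0.2013 0.1206]
0.6300000000000001 [0.6285 0.2022 0.1207]
((466.6827392578125, 249.712158203125), (74.91368103027344, 197.3367919921875), 2.8569655418395996)
```

View pics/w2.png

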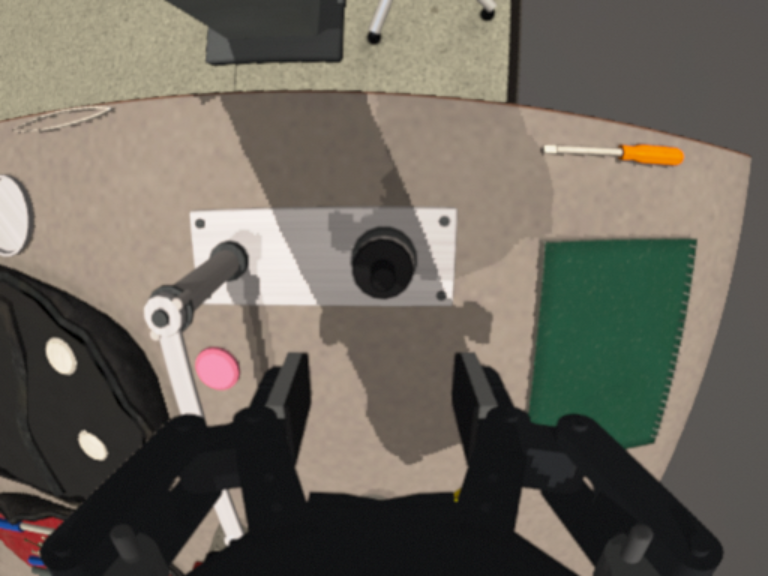

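The wrist view shows the cover knob at (384,272), the housing ring around it, and the keeper at its open stop along +x, clear of the pile. The tray is partly visible at the left edge.

```bash
python3 - <<'E'
from h import *
print(plan([.4645,.2962,.112],np.radians(93)))
E
```

```text
[-0.002 -0.021 -0.017 -0.01   0.005  4.552]
```

{"method": "drive_tool", "body": {"moves": [[0,0,0,0,0,1.5,-0.2],[0,0,0,0,0,3,-0.2],[0,0,0,-0.01,0,4.2,-0.1],[0,0,0,-0.01,0,4.55,0],[0,0,0,-0.01,0,4.55,0],[0,0,0,-0.01,0,4.55,0.3],[0,0,0,-0.01,0,4.55,0.45],[0,0,0,-0.01,0,4.55,0.6],[0,0,0,-0.01,0,4.55,1],[0,0,0,-0.01,0,4.55,1],[0,0,0,-0.01,0,4.55,1],[0,0,0,-0.01,0,4.55,1]]}}

```text
time_s: 7.9
tcp_pos: [0.4637, 0.2969, 0.1128]
eef_rot: [0.081, -3.139, -0.001]
ft_force: [1.6, 0.8, 2.2]
finger_gap: 0.015
gripper_force: 20.0
```

{"method": "drive_tool", "body": {"moves": [[0,0,0,0,0,-0.5,1],[0,0,0,0,0,-1.5,1],[0,0,0,0,0,-3,1],[0,0,0,0,0,-4,1],[0,0,0,0,0,-4,1]]}}

```text
time_s: 8.4
tcp_pos: [0.4653, 0.2976, 0.2366]
eef_rot: [-0.082, 3.137, 0.005]
ft_force: [0.2, -0.6, 0.4]
finger_gap: 0.0149
gripper_force: 19.8
```

```bash
python3 - <<'E'
from h import *
s=r.state();print(s["finger_gap"],s["ft_force"])
im,d=r.get_image("top");np.savez("top1.npz",im=im,d=d);im=im.astype(int)
w=(im.min(2)>160)&(im.max(2)-im.min(2)<40)
for c,a in blobs(w,50,700):
    p=fixed("top",c,.014)
    if .4<p[0]<.75 and -.3<p[1]<.1: print(c,a,p[:2])
im,d,T=wshot("w3");P=cloud(d,T)
m=(np.hypot(P[...,0]-.464,P[...,1]-.296)<.025)&(P[...,2]<.06)&(d>0);print("table?",np.percentile(P[m],[2,50,98],axis=0))
for lo,hi in((.01,.018),(.022,.034)):
    k=m&(P[...,2]>lo)&(P[...,2]<hi)
    if k.sum(): print(lo,k.sum(),np.median(P[k][:,2]),cv2.minEnclosingCircle(P[k][:,:2].astype(np.float32)*1000))
print(plan([.4363,-.0575,.26]))
E
```

```text
0.01487602159765646 [ 0.1927 -0.5507  0.4117]
[262.5714 157.3846] 91 [0.6756 0.0048]
[334.172 164.   ] 93 [ 0.6615 -0.2269]
[264.88 189.35] 100 [ 0.5719 -0.0054]
[323.2903 195.3333] 93 [ 0.5585 -0.1923]
[280.5656 232.6688] 465 [ 0.4361 -0.0583]
table? [[0.4409 0.2741 0.0047]
 [0.4591 0.2961 0.0289]
 [0.482  0.3173 0.0305]]
0.01 328 0.013447781319998159 ((463.9283752441406, 296.88531494140625), 23.874998092651367)
0.022 1416 0.029218519678246818 ((464.1318664550781, 296.905517578125), 20.885286331176758)
[  0.      0.      0.      1.512 -11.74   -0.922]
```

View pics/w3.png

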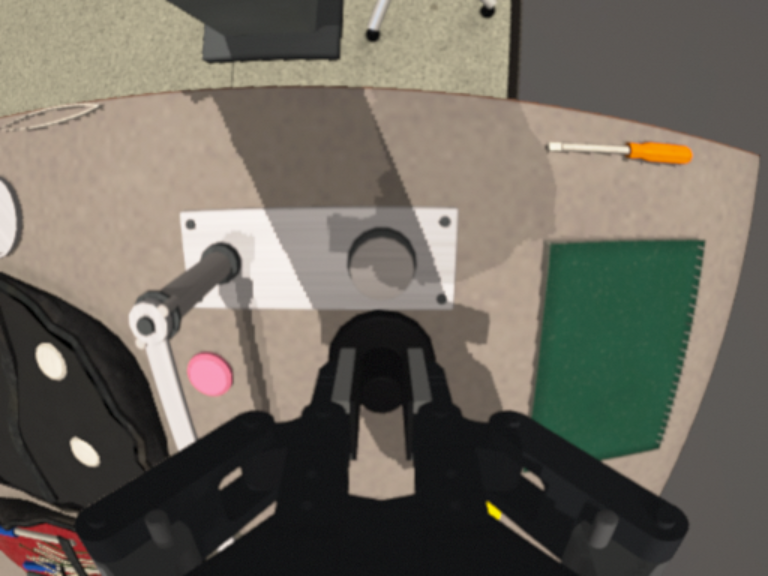

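The cover is held at (380,340) and the bare table at (382,262) is clear. All four flanges and the tray are still in place.

{"method": "drive_tool", "body": {"moves": [[0,0,0,0,-1,-0.9,1],[0,0,0,0.3,-2.5,-0.9,1],[0,0,0,0.5,-4,-0.9,1],[0,0,0,0.7,-5.5,-0.9,1],[0,0,0,0.9,-7,-0.9,1],[0,0,0,1.1,-8.5,-0.9,1],[0,0,0,1.3,-10,-0.9,1],[0,0,0,1.5,-11.2,-0.9,1],[0,0,0,1.51,-11.74,-0.9,1],[0,0,0,1.51,-11.74,-0.9,1],[0,0,0,1.51,-11.74,-0.9,1]]}}

```text
time_s: 9.6
tcp_pos: [0.4353, -0.0571, 0.2578]
eef_rot: [0.08, -3.134, -0.002]
ft_force: [-0.8, 0.4, -0.5]
finger_gap: 0.0149
gripper_force: 19.9
```

```bash
python3 - <<'E'
from h import *
print(r.state()["ft_force"])
im,d,T=wshot("w4");P=cloud(d,T)
m=(np.hypot(P[...,0]-.436,P[...,1]+.058)<.06)&(P[...,2]<.02)&(d>0)&(im.min(2)>140)
c=cv2.minEnclosingCircle(P[m][:,:2].astype(np.float32)*1000);print(m.sum(),c,P[m].mean(0))
print(plan([c[0][0]/1000,c[0][1]/1000,.11]))
E
```

```text
[-0.8101  0.435  -0.4831]
5635 ((431.4549255371094, -65.24201202392578), 57.19404983520508) [ 0.4287 -0.0688  0.0025]
[ 0.     0.     0.     0.125 -0.284  4.937]
```

```bash
python3 - <<'E'
from h import *
z=np.load("w4.npz");im=z["im"].astype(int);P=cloud(z["d"],z["T"])
for th in(150,180,200):
    m=(np.hypot(P[...,0]-.436,P[...,1]+.058)<.055)&(P[...,2]<.02)&(z["d"]>0)&(im.min(2)>th)&(im.max(2)-im.min(2)<15)
    n,l,st,c=cv2.connectedComponentsWithStats(m.astype(np.uint8));k=l==1+st[1:,4].argmax()
    print(k.sum(),cv2.minEnclosingCircle(P[k][:,:2].astype(np.float32)*1000))
print(plan([.4361,-.058,.11]))
E
```

```text
3152 ((436.0514831542969, -58.180477142333984), 39.73646926879883)
2708 ((432.7392578125, -58.46437454223633), 36.86371612548828)
2707 ((432.7392578125, -58.46437454223633), 36.86371612548828)
[ 0.     0.     0.    -0.043 -0.051  4.936]
```

Tray centre is (0.436, −0.058). Lowering to it.

{"method": "drive_tool", "body": {"moves": [[0,0,0,-0.04,-0.05,1.6,1],[0,0,0,-0.04,-0.05,3.2,1],[0,0,0,-0.04,-0.05,4.6,1],[0,0,0,-0.04,-0.05,5.2,1],[0,0,0,-0.04,-0.05,5.5,1],[0,0,0,-0.04,-0.05,5.6,1],[0,0,0,-0.04,-0.05,5.6,1]]}}

```text
time_s: 10.35
tcp_pos: [0.4378, -0.0585, 0.0918]
eef_rot: [0.083, -3.138, 0.0]
ft_force: [-0.0, 0.6, -0.4]
finger_gap: 0.0149
gripper_force: 19.9
```

{"method": "drive_tool", "body": {"moves": [[0,0,0,0,0,0.05,1],[0,0,0,0,0,0.05,1]]}}

```text
time_s: 10.55
tcp_pos: [0.4382, -0.0591, 0.0908]
eef_rot: [0.082, -3.14, 0.001]
ft_force: [0.6, 0.8, -1.0]
finger_gap: 0.015
gripper_force: 19.9
```

{"method": "drive_tool", "body": {"moves": [[0,0,0,0,0,0.04,1],[0,0,0,0,0,0.04,1]]}}

```text
time_s: 10.75
tcp_pos: [0.4375, -0.0591, 0.089]
eef_rot: [0.081, -3.138, 0.0]
ft_force: [0.3, 0.7, -0.8]
finger_gap: 0.015
gripper_force: 19.9
```

{"method": "drive_tool", "body": {"moves": [[0,0,0,0,0,0.03,1],[0,0,0,0,0,0.03,1]]}}

```text
time_s: 10.95
tcp_pos: [0.4374, -0.0591, 0.0882]
eef_rot: [0.081, -3.138, 0.0]
ft_force: [-1.2, 0.4, 4.3]
finger_gap: 0.0148
gripper_force: 20.3
```

{"method": "drive_tool", "body": {"moves": [[0,0,0,0,0,0,0.4],[0,0,0,0,0,0,0.2],[0,0,0,0,0,0,0.1],[0,0,0,0,0,-1,0],[0,0,0,0,0,-2.5,-0.6],[0,0,0,0,0,-4,-1],[0,0,0,0,0,-4.5,-1]]}}

```text
time_s: 11.65
tcp_pos: [0.4397, -0.0595, 0.2271]
eef_rot: [-0.081, 3.137, -0.003]
ft_force: [0.4, 0.1, -0.8]
finger_gap: 0.0835
gripper_force: 0.0
```

```bash
python3 - <<'E'
from h import *
print(plan([.572,-.0055,.215],np.radians(93)))
E
```

```text
[-0.02   0.032 -0.005 -4.495  1.569  0.414]
```

{"method": "drive_tool", "body": {"moves": [[0,0,0,-1.5,0.5,0,-1],[0,0,0,-3,1,0.2,-1],[0,0,0,-4.2,1.5,0.4,-1],[0,0,0,-4.5,1.57,0.41,-1],[0,0,0,-4.5,1.57,0.41,-1],[0,0,0,-4.5,1.57,0.41,-1]]}}

```text
time_s: 12.25
tcp_pos: [0.5688, -0.0052, 0.2097]
eef_rot: [0.081, -3.136, 0.0]
ft_force: [-0.2, -0.8, -1.0]
finger_gap: 0.0852
gripper_force: 0.0
```

```bash
cat >> h.py <<'E'
def flange(name,x,y,zlo=.008,zhi=.024,rad=.035):
    im,d,T=wshot(name);P=cloud(d,T);im=im.astype(int)
    m=(np.hypot(P[...,0]-x,P[...,1]-y)<rad)&(d>0)&(P[...,2]>zlo)&(P[...,2]<zhi)&(im.min(2)>110)&(im.max(2)-im.min(2)<45)
    n,l,st,c=cv2.connectedComponentsWithStats(m.astype(np.uint8));k=l==1+st[1:,4].argmax();v,u=np.nonzero(k)
    q=P[k];c,rr=cv2.minEnclosingCircle(q[:,:2].astype(np.float32)*1000)
    print(name,k.sum(),"circ",np.array(c)/1000,rr,"z",np.median(q[:,2]),"raymean",wrist((u.mean(),v.mean()),np.median(q[:,2]),T)[:2],"uv",u.mean(),v.mean());return np.array(c)/1000
def tray_flanges():
    im,d=r.get_image("top");im=im.astype(int);w=(im.min(2)>160)&(im.max(2)-im.min(2)<40)
    for c,a in blobs(w,40,700):
        p=fixed("top",c,.014)
        if .35<p[0]<.8 and -.38<p[1]<.13: print("top",a,p[:2])
E
python3 - <<'E'
from h import *
c=flange("w5",.572,-.0055); print(plan([*c,.085],np.radians(93)))
E
```

```text
w5 1257 circ [ 0.5704 -0.0051] 19.668132781982422 z 0.013482859987696993 raymean [ 0.5694 -0.0054] uv 254.18138424821004 184.51312649164677
[-0.    -0.044 -0.012 -0.079  0.007  4.165]
```

View pics/w5.png

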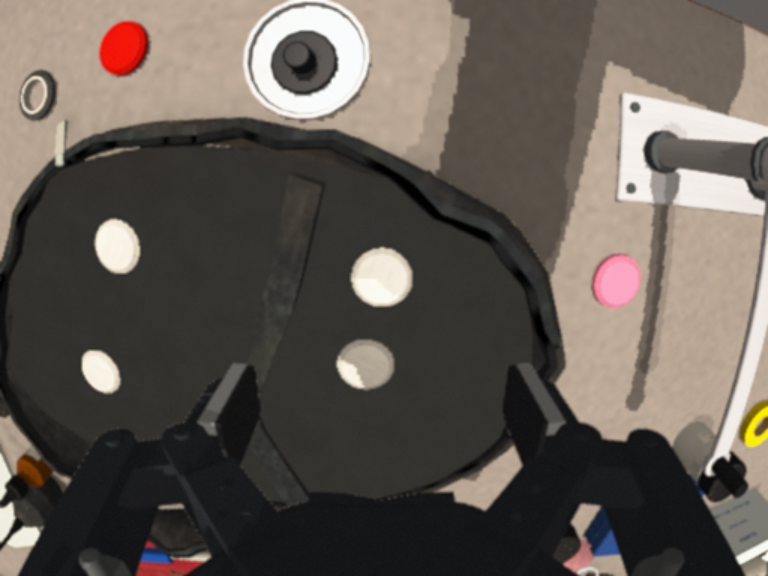

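The cover sits in the tray at (305,58). Flange targets are at (382,277), (365,364), (117,246) and (100,371). Picking the first one at world (0.570, −0.005).

{"method": "drive_tool", "body": {"moves": [[0,-0.04,0,-0.05,0,1.5,-1],[0,-0.04,0,-0.05,0,3,-1],[0,-0.04,0,-0.06,0,4,-0.8],[0,-0.04,0,-0.06,0,4.4,-0.6],[0,-0.04,0,-0.06,0,4.4,-0.3],[0,-0.04,0,-0.06,0,4.4,0],[0,-0.04,0,-0.06,0,4.4,0.2],[0,-0.04,0,-0.06,0,4.4,1],[0,-0.04,0,-0.06,0,4.4,1],[0,-0.04,0,-0.06,0,4.4,1],[0,-0.04,0,-0.06,0,4.4,1]]}}

```text
time_s: 13.4
tcp_pos: [0.573, -0.0051, 0.0802]
eef_rot: [-0.081, 3.136, -0.001]
ft_force: [-0.7, -1.9, 6.6]
finger_gap: 0.0383
gripper_force: 20.8
```

```bash
python3 - <<'E'
from h import *
s=r.state();print(s["tcp_pos"],s["finger_gap"],s["gripper_force"],s["ft_force"])
E
```

```text
[ 0.573  -0.0051  0.0802] 0.038259519270124935 20.788328647613525 [-0.707  -1.9091  6.5686]
```

{"method": "drive_tool", "body": {"moves": [[0,0,0,0,0,-0.5,1],[0,0,0,0,0,-1.5,1],[0,0,0,0,0,-3,1],[0,0,0,0,0,-4.5,1],[0,0,0,0,0,-5.7,1],[0,0,0,0,0,-5.7,1],[0,0,0,0,0,-5.7,1]]}}

```text
time_s: 14.1
tcp_pos: [0.572, -0.0049, 0.2506]
eef_rot: [-0.081, 3.136, -0.001]
ft_force: [-0.2, -0.2, -1.0]
finger_gap: 0.0386
gripper_force: 20.3
```

```bash
cat >> h.py <<'E'
def held(name,top=True):
    im,d,T=wshot(name);P=cloud(d,T);Q=(P-T[:3,3])@T[:3,:3];im=im.astype(int)
    m=(d>0)&(abs(Q[...,0])<.03)&(abs(Q[...,1])<.019)&(Q[...,2]>.045)&(Q[...,2]<.09)&(im.min(2)>70)
    q=Q[m];print(name,m.sum(),np.percentile(q,[1,10,50,90,99],axis=0).tolist());v,u=np.nonzero(m);print(u.min(),u.max(),v.min(),v.max())
E
python3 - <<'E'
from h import *
s=r.state();print(s["tcp_pos"],s["finger_gap"],s["gripper_force"],s["ft_force"])
held("w6")
z=cv2.imread("pics/w6.png")[380:560,260:510];cv2.imwrite("pics/w6c.png",cv2.resize(z,None,fx=3,fy=3))
print(plan([.4641,.2969,.26],np.radians(93)))
E
```

```text
[ 0.572  -0.0049  0.2506] 0.038634526836752045 20.314622819423676 [-0.1656 -0.2234 -0.9803]
w6 3813 [[-0.01387784932358906, -0.01815612412056543, 0.06523711523177654], [-0.008535381711222407, -0.01329659871162775, 0.06586821161676332], [0.005867205662368876, -0.0002606478232387298, 0.06678135004306061], [0.018364358011639218, 0.012889586248663893, 0.06922320157207411], [0.02148644255166657, 0.017673711538825243, 0.07312359233346796]]
219 289 211 277
[ 0.     0.012 -0.005  3.039 10.227 -0.373]
```

View pics/w6c.png

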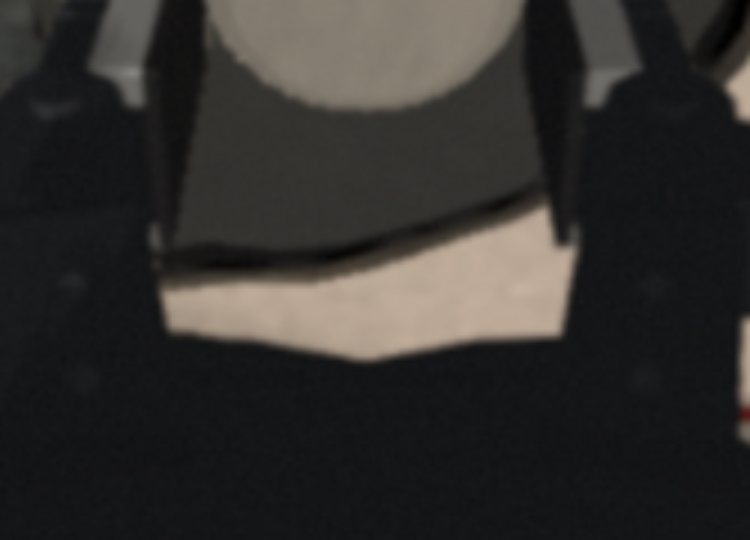

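The crop shows the flange held flat between the pads. I'll fit its offset along tool x.

```bash
cat >> h.py <<'E'
def offs(name):
    z=np.load(name+".npz");T=z["T"];im=z["im"].astype(int);d=z["d"];Q=(cloud(d,T)-T[:3,3])@T[:3,:3]
    m=(d>0)&(abs(Q[...,0])<.03)&(abs(Q[...,1])<.015)&(Q[...,2]>.045)&(Q[...,2]<.09)&(im.min(2)>60)
    zt=np.median(Q[m&(abs(Q[...,0])<.01)][:,2]);k=m&(abs(Q[...,2]-zt)<.0022);q=Q[k]
    lo=[];
    for y in np.arange(-.014,.0141,.002):
        b=abs(q[:,1]-y)<.001
        if b.sum()>5: h=np.sqrt(.02**2-y*y);lo.append((q[b][:,0].min()+h,q[b][:,0].max()-h))
    lo=np.array(lo);print("ztop",zt,"xc far/near",np.median(lo,0)*1000,"n",len(q));
E
python3 - <<'E'
from h import *
offs("w6")
E
```

```text
ztop 0.06650736781152529 xc far/near [4.4504 1.1856] n 2970
```

{"method": "drive_tool", "body": {"moves": [[0,0,0,0.4,1.3,-0.4,1],[0,0,0,0.8,2.8,-0.4,1],[0,0,0,1.2,4.2,-0.4,1],[0,0,0,1.6,5.6,-0.4,1],[0,0,0,2,7,-0.4,1],[0,0,0,2.4,8.4,-0.4,1],[0,0,0,2.8,9.6,-0.4,1],[0,0,0,2.94,10.22,-0.4,1],[0,0,0,2.94,10.23,-0.4,1],[0,0,0,2.94,10.23,-0.4,1],[0,0,0,2.94,10.23,-0.4,1],[0,0,0,2.94,10.23,-0.4,1]]}}

```text
time_s: 15.35
tcp_pos: [0.4675, 0.2959, 0.2605]
eef_rot: [-0.078, 3.14, -0.001]
ft_force: [0.1, 0.7, 0.1]
finger_gap: 0.0385
gripper_force: 20.4
```

```bash
python3 - <<'E'
from h import *
s=r.state();print(s["tcp_pos"],s["finger_gap"],s["qd"],s["ft_force"])
print(plan([.4669,.2969,.115],np.radians(93)))
E
```

```text
[0.4675 0.2959 0.2605] 0.038519486732345086 [-0.0017 -0.0028  0.005   0.0018  0.0012  0.0005] [0.1188 0.7461 0.1442]
[-0.005  0.003 -0.023  0.021  0.036  4.85 ]
```

{"method": "drive_tool", "body": {"moves": [[0,0,0,0,0,1.3,1],[0,0,0,0,0,2.6,1],[0,0,0,0,0,3.8,1],[0,0,0,0,0,4.6,1],[0,0,0,0,0,4.8,1],[0,0,0,0,0,4.8,1],[0,0,0,0,0,4.8,1]]}}

```text
time_s: 16.05
tcp_pos: [0.4685, 0.2972, 0.1184]
eef_rot: [-0.08, 3.137, 0.002]
ft_force: [0.2, -0.7, -1.4]
finger_gap: 0.0384
gripper_force: 20.4
```

```bash
cat >> h.py <<'E'
def avg(n=6):
    p=[];f=[]
    for i in range(n): s=r.state();p.append(s["tcp_pos"]);f.append(s["ft_force"]);r.get_image("wrist")
    p=np.array(p);print("tcp",p.mean(0),"sd",p.std(0),"F",np.mean(f,0),"gap",s["finger_gap"],"t",s["time_s"]);return p.mean(0)
E
python3 - <<'E'
from h import *
avg()
E
```

```text
tcp [0.4686 0.2975 0.1185] sd [0.0002 0.0001 0.0002] F [-0.0798 -0.3855 -0.6485] gap 0.03834199992351818 t 16.3
```

{"method": "drive_tool", "body": {"moves": [[0,0,0,0.06,-0.02,0.1,1],[0,0,0,0.06,-0.02,0.2,1],[0,0,0,0.06,-0.02,0.25,1],[0,0,0,0.06,-0.02,0.25,1]]}}

```text
time_s: 16.75
tcp_pos: [0.4652, 0.2962, 0.1089]
eef_rot: [-0.081, 3.14, -0.001]
ft_force: [0.1, 0.2, -0.9]
finger_gap: 0.0386
gripper_force: 20.4
```

```bash
python3 - <<'E'
from h import *
avg(3)
E
```

```text
tcp [0.4654 0.2963 0.1091] sd [0.0001 0.0001 0.0001] F [ 0.0339  0.2896 -0.6803] gap 0.038248613933138505 t 16.85
```

{"method": "drive_tool", "body": {"moves": [[0,0,0,-0.03,0.02,0,1],[0,0,0,-0.03,0.02,0,1],[0,0,0,-0.03,0.02,0,1]]}}

```text
time_s: 17.2
tcp_pos: [0.4666, 0.2971, 0.1095]
eef_rot: [-0.081, 3.139, 0.0]
ft_force: [0.2, 1.2, -1.7]
finger_gap: 0.0386
gripper_force: 20.4
```

```bash
python3 - <<'E'
from h import *
avg(3)
E
```

```text
tcp [0.4666 0.2971 0.1095] sd [0. 0. 0.] F [ 0.0343  0.1424 -1.066 ] gap 0.038032614751004064 t 17.3
```

Good. Now small steps down to contact.

{"method": "drive_tool", "body": {"moves": [[0,0,0,0,0,0.04,1],[0,0,0,0,0,0.04,1]]}}

```text
time_s: 17.55
tcp_pos: [0.4663, 0.297, 0.1081]
eef_rot: [-0.081, 3.14, -0.0]
ft_force: [0.1, -0.3, -0.3]
finger_gap: 0.0384
gripper_force: 20.4
```

{"method": "drive_tool", "body": {"moves": [[0,0,0,0,0,0.04,1],[0,0,0,0,0,0.04,1]]}}

```text
time_s: 17.75
tcp_pos: [0.4664, 0.297, 0.1068]
eef_rot: [-0.081, 3.14, -0.0]
ft_force: [0.1, -0.2, -0.6]
finger_gap: 0.0381
gripper_force: 20.4
```

{"method": "drive_tool", "body": {"moves": [[0,0,0,0,0,0.04,1],[0,0,0,0,0,0.04,1]]}}

```text
time_s: 17.95
tcp_pos: [0.4664, 0.297, 0.1057]
eef_rot: [-0.081, 3.14, -0.0]
ft_force: [1.1, 0.2, -0.9]
finger_gap: 0.0386
gripper_force: 20.4
```

{"method": "drive_tool", "body": {"moves": [[0,0,0,0,0,0.03,1],[0,0,0,0,0,0.03,1]]}}

```text
time_s: 18.15
tcp_pos: [0.4665, 0.2971, 0.1049]
eef_rot: [-0.081, 3.139, 0.0]
ft_force: [-0.6, 0.1, -0.6]
finger_gap: 0.0384
gripper_force: 20.4
```

{"method": "drive_tool", "body": {"moves": [[0,0,0,0,0,0.03,1],[0,0,0,0,0,0.03,1]]}}

```text
time_s: 18.35
tcp_pos: [0.4665, 0.2971, 0.1041]
eef_rot: [-0.081, 3.139, 0.0]
ft_force: [-0.4, 0.1, 1.6]
finger_gap: 0.0384
gripper_force: 20.5
```

```bash
python3 - <<'E'
from h import *
avg(5)
E
```

```text
tcp [0.4666 0.2971 0.1042] sd [0. 0. 0.] F [-0.1863 -0.4502  1.0482] gap 0.03855170438520643 t 18.55
```

{"method": "drive_tool", "body": {"moves": [[0,0,0,0,0,0,0],[0,0,0,0,0,0,-0.1],[0,0,0,0,0,0,-0.2],[0,0,0,0,0,0,-0.3],[0,0,0,0,0,0,-0.3],[0,0,0,0,0,-0.5,-0.3],[0,0,0,0,0,-2,-0.3],[0,0,0,0,0,-3.5,-0.6],[0,0,0,0,0,-4.7,-1],[0,0,0,0,0,-4.7,-1],[0,0,0,0,0,-4.7,-1]]}}

```text
time_s: 19.7
tcp_pos: [0.467, 0.2973, 0.2459]
eef_rot: [-0.081, 3.137, 0.002]
ft_force: [0.9, 0.1, -1.1]
finger_gap: 0.0854
gripper_force: 0.0
```

```bash
python3 - <<'E'
from h import *
avg(2)
flange("w7",.464,.297,.03,.048)
z=np.load("w7.npz");P=cloud(z["d"],z["T"])
for lo,hi in((.01,.018),(.022,.034)):
    k=(np.hypot(P[...,0]-.464,P[...,1]-.297)<.0255)&(P[...,2]>lo)&(P[...,2]<hi)
    if k.sum(): print(lo,k.sum(),np.median(P[k][:,2]),cv2.minEnclosingCircle(P[k][:,:2].astype(np.float32)*1000))
tray_flanges()
print(plan([.56,-.19,.25],np.radians(93)))
E
```

```text
tcp [0.4665 0.2971 0.2452] sd [0.0004 0.0002 0.0007] F [ 0.1131 -0.0588 -0.6019] gap 0.08534247220101514 t 19.75
w7 350 circ [0.4729 0.2932] 16.40682029724121 z 0.038193609157306546 raymean [0.4742 0.2926] uv 249.94285714285715 188.72
0.01 306 0.013435540826401804 ((463.8975830078125, 296.93499755859375), 24.00634002685547)
0.022 163 0.028760207166444618 ((463.69818115234375, 297.0183410644531), 20.80522346496582)
top 93 [ 0.6615 -0.2269]
top 98 [ 0.6347 -0.0138]
top 94 [ 0.5584 -0.1921]
top 323 [ 0.4345 -0.058 ]
[ -0.013  -0.021  -0.006  -2.311 -16.361  -0.21 ]
```

```bash
cat >> h.py <<'E'
def pile(name,zlo,zhi,shot=True):
    if shot: wshot(name)
    z=np.load(name+".npz");P=cloud(z["d"],z["T"])
    k=(np.hypot(P[...,0]-.464,P[...,1]-.297)<.028)&(P[...,2]>zlo)&(P[...,2]<zhi)&(z["d"]>0)
    n,l,st,c=cv2.connectedComponentsWithStats(k.astype(np.uint8));k=l==1+st[1:,4].argmax()
    c,rr=cv2.minEnclosingCircle(P[k][:,:2].astype(np.float32)*1000);print(name,k.sum(),np.median(P[k][:,2]),"c",c,rr)
E
python3 - <<'E'
from h import *
pile("w7",.034,.045,False);pile("w7",.0365,.045,False)
E
```

```text
w7 1231 0.03810732257337224 c (464.361328125, 296.0118713378906) 19.72793960571289
w7 1065 0.03827836017345859 c (463.9190368652344, 296.157470703125) 19.24544334411621
```

{"method": "drive_tool", "body": {"moves": [[0,0,0,-0.1,-1,-0.4,-1],[0,0,0,-0.2,-2.5,-0.4,-1],[0,0,0,-0.4,-4,-0.4,-1],[0,0,0,-0.6,-5.5,-0.4,-1],[0,0,0,-0.9,-7,-0.3,-1],[0,0,0,-1.2,-8.5,0,-1],[0,0,0,-2,-9.5,0.5,-1],[0,0,0,-3,-10.2,1,-1],[0,0,0,-4,-10.4,1,-1],[0,0,0,-5,-10.4,1,-1],[0,0,0,-5.6,-10.4,1,-1],[0,0,0,-5.6,-10.4,1,-1]]}}

```text
time_s: 21.1
tcp_pos: [0.6515, -0.006, 0.213]
eef_rot: [0.081, -3.14, -0.001]
ft_force: [0.6, 0.2, -0.7]
finger_gap: 0.0853
gripper_force: 0.0
```

{"method": "drive_tool", "body": {"moves": [[0,0,0,0,0,0,-1],[0,0,0,0,0,0,-1],[0,0,0,0,0,0,-1]]}}

```text
time_s: 21.4
tcp_pos: [0.6492, -0.0057, 0.2151]
eef_rot: [0.081, -3.141, -0.0]
ft_force: [-0.2, -0.2, -0.0]
finger_gap: 0.0853
gripper_force: 0.0
```

```bash
python3 - <<'E'
from h import *
avg(3)
c=flange("w8",.6347,-.0138);print(plan([*c,.14],np.radians(93)))
E
```

```text
tcp [ 0.6494 -0.0057  0.2153] sd [0.0002 0.     0.0001] F [-0.2683  0.0761 -0.0168] gap 0.08529230260851393 t 21.5
w8 1375 circ [ 0.6325 -0.0134] 20.302268981933594 z 0.013389750040879778 raymean [ 0.6317 -0.0132] uv 247.4690909090909 162.0930909090909
[-0.001  0.012 -0.005  0.595 -0.223  2.517]
```

{"method": "drive_tool", "body": {"moves": [[0,0,0,0.6,-0.22,1,-1],[0,0,0,0.6,-0.22,2,-1],[0,0,0,0.6,-0.22,3,-1],[0,0,0,0.6,-0.22,3.5,-1],[0,0,0,0.6,-0.22,3.5,-1],[0,0,0,0.6,-0.22,3.5,-1]]}}

```text
time_s: 22.2
tcp_pos: [0.6328, -0.0133, 0.1106]
eef_rot: [-0.081, 3.139, 0.0]
ft_force: [0.6, 0.4, 1.0]
finger_gap: 0.0852
gripper_force: 0.0
```

```bash
python3 - <<'E'
from h import *
avg(2)
c=flange("w9",.6325,-.0134)
print(plan([*c,.0785],np.radians(93)))
E
```

```text
tcp [ 0.6332 -0.0134  0.111 ] sd [0.0004 0.0001 0.0004] F [ 0.1189 -0.0373  0.7708] gap 0.08572930944911132 t 22.25
w9 2691 circ [ 0.6328 -0.0131] 19.857128143310547 z 0.013508346944056754 raymean [ 0.6306 -0.0133] uv 255.0642883686362 222.81753994797472
[-0.005  0.04  -0.005  0.043  0.017  1.115]
```

{"method": "drive_tool", "body": {"moves": [[0,0,0,0.04,0,0.6,-0.8],[0,0,0,0.04,0,1.08,-0.6],[0,0,0,0.04,0,1.08,-0.3],[0,0,0,0.04,0,1.08,0],[0,0,0,0.04,0,1.08,0.2],[0,0,0,0.04,0,1.08,1],[0,0,0,0.04,0,1.08,1],[0,0,0,0.04,0,1.08,1],[0,0,0,0.04,0,1.08,1]]}}

```text
time_s: 23.25
tcp_pos: [0.632, -0.0134, 0.0782]
eef_rot: [-0.081, 3.139, -0.0]
ft_force: [0.6, 0.1, 1.3]
finger_gap: 0.0387
gripper_force: 20.3
```

{"method": "drive_tool", "body": {"moves": [[0,0,0,0,0,-0.5,1],[0,0,0,0,0,-1.5,1],[0,0,0,0,0,-3,1],[0,0,0,0,0,-4.5,1],[0,0,0,0,0,-5.7,1],[0,0,0,0,0,-5.7,1],[0,0,0,0,0,-5.7,1],[0,0,0,0,0,-5.7,1]]}}

```text
time_s: 24.05
tcp_pos: [0.6305, -0.0133, 0.2471]
eef_rot: [0.081, -3.139, -0.001]
ft_force: [0.1, 0.5, -1.3]
finger_gap: 0.0387
gripper_force: 20.3
```

```bash
python3 - <<'E'
from h import *
avg(2);held("w10");offs("w10");print(plan([.4655,.2972,.26],np.radians(93)))
E
```

```text
tcp [ 0.6304 -0.0133  0.2469] sd [0.0001 0.     0.0002] F [ 0.149  0.354 -1.415] gap 0.03849634865544418 t 24.1
w10 3840 [[-0.017936705305556976, -0.018192458065068855, 0.0633216743307207], [-0.011577984280984157, -0.01333989302433784, 0.0639542964720563], [0.0027635796828116253, -0.00025407293014158413, 0.06485918204299393], [0.01522078424134592, 0.013044649423314781, 0.06736771906730016], [0.018398752689902736, 0.017846621999473986, 0.07106357671172417]]
219 290 218 284
ztop 0.06455488237525231 xc far/near [ 0.6989 -1.9541] n 2964
[ 0.006 -0.025 -0.006  4.955 10.622 -0.421]
```

{"method": "drive_tool", "body": {"moves": [[0,0,0,0.6,1.2,-0.4,1],[0,0,0,1.2,2.5,-0.4,1],[0,0,0,1.8,3.8,-0.4,1],[0,0,0,2.4,5.1,-0.4,1],[0,0,0,3,6.4,-0.4,1],[0,0,0,3.6,7.7,-0.4,1],[0,0,0,4.2,9,-0.4,1],[0,0,0,4.8,10.2,-0.4,1],[0,0,0,5.02,10.62,-0.4,1],[0,0,0,5.02,10.62,-0.4,1]]}}

```text
time_s: 25.2
tcp_pos: [0.463, 0.2982, 0.2597]
eef_rot: [0.087, -3.14, 0.001]
ft_force: [0.1, -0.7, -0.3]
finger_gap: 0.0383
gripper_force: 20.4
```

{"method": "drive_tool", "body": {"moves": [[0,0,0,0,0,1.2,1],[0,0,0,0,0,2.4,1],[0,0,0,0,0,3.6,1],[0,0,0,0,0,4.3,1],[0,0,0,0,0,4.5,1],[0,0,0,0,0,4.5,1],[0,0,0,0,0,4.5,1],[0,0,0,0,0,4.5,1]]}}

```text
time_s: 26.0
tcp_pos: [0.466, 0.2973, 0.1273]
eef_rot: [-0.081, 3.137, 0.002]
ft_force: [0.0, -0.2, -0.7]
finger_gap: 0.0389
gripper_force: 20.4
```

```bash
python3 - <<'E'
from h import *
avg(2);print(plan([.4635,.2973,.117],np.radians(93)))
E
```

```text
tcp [0.466  0.2973 0.1272] sd [0.0001 0.     0.0001] F [ 0.4731 -0.0971 -0.207 ] gap 0.038480828205645336 t 26.05
[ 0.01   0.035 -0.006  0.074  0.002  0.334]
```

{"method": "drive_tool", "body": {"moves": [[0,0,0,0.04,0,0.1,1],[0,0,0,0.04,0,0.2,1],[0,0,0,0.04,0,0.28,1],[0,0,0,0.04,0,0.28,1],[0,0,0,0.04,0,0.28,1]]}}

```text
time_s: 26.6
tcp_pos: [0.4633, 0.2968, 0.117]
eef_rot: [-0.081, 3.14, -0.0]
ft_force: [-1.4, 0.3, -0.3]
finger_gap: 0.039
gripper_force: 20.4
```

```bash
python3 - <<'E'
from h import *
avg(3);print(plan([.4635,.2973,.117],np.radians(93)))
E
```

```text
tcp [0.4634 0.2969 0.1171] sd [0.0001 0.     0.0001] F [-0.2315  0.2812 -0.3131] gap 0.03831585961268009 t 26.7
[ 0.001  0.011 -0.005  0.001  0.012  0.009]
```

Aligned. Feeling down from here, with contact expected near z ≈ 0.113.

{"method": "drive_tool", "body": {"moves": [[0,0,0,0,0.01,0.05,1],[0,0,0,0,0.01,0.08,1],[0,0,0,0,0.01,0.08,1]]}}

```text
time_s: 27.05
tcp_pos: [0.4634, 0.2972, 0.1146]
eef_rot: [-0.081, 3.14, -0.0]
ft_force: [0.9, -0.5, -0.4]
finger_gap: 0.0382
gripper_force: 20.4
```

{"method": "drive_tool", "body": {"moves": [[0,0,0,0,0,0.03,1],[0,0,0,0,0,0.03,1],[0,0,0,0,0,0.03,1]]}}

```text
time_s: 27.35
tcp_pos: [0.4635, 0.2972, 0.1139]
eef_rot: [-0.081, 3.139, 0.0]
ft_force: [-0.1, -0.2, -0.9]
finger_gap: 0.0386
gripper_force: 20.4
```

{"method": "drive_tool", "body": {"moves": [[0,0,0,0,0,0.03,1],[0,0,0,0,0,0.03,1],[0,0,0,0,0,0.03,1]]}}

```text
time_s: 27.65
tcp_pos: [0.4634, 0.2972, 0.113]
eef_rot: [-0.081, 3.14, 0.0]
ft_force: [0.2, 0.4, 0.0]
finger_gap: 0.0382
gripper_force: 20.4
```

```bash
python3 - <<'E'
from h import *
avg(5)
E
```

```text
tcp [0.4635 0.2972 0.113 ] sd [0. 0. 0.] F [ 0.185   0.2822 -0.3939] gap 0.038738811953547635 t 27.85
```

{"method": "drive_tool", "body": {"moves": [[0,0,0,0,0,0.03,1],[0,0,0,0,0,0.03,1],[0,0,0,0,0,0.03,1]]}}

```text
time_s: 28.2
tcp_pos: [0.4635, 0.2972, 0.1122]
eef_rot: [-0.081, 3.139, 0.0]
ft_force: [-0.4, 0.1, -0.7]
finger_gap: 0.0385
gripper_force: 20.4
```

{"method": "drive_tool", "body": {"moves": [[0,0,0,0,0,0.02,1],[0,0,0,0,0,0.02,1]]}}

```text
time_s: 28.4
tcp_pos: [0.4636, 0.2973, 0.1116]
eef_rot: [-0.081, 3.139, 0.0]
ft_force: [0.6, 0.6, 0.5]
finger_gap: 0.0384
gripper_force: 20.4
```

```bash
python3 - <<'E'
from h import *
avg(5)
E
```

```text
tcp [0.4636 0.2973 0.1116] sd [0. 0. 0.] F [-0.0119  0.3412  0.6303] gap 0.03869415217354576 t 28.6
```

{"method": "drive_tool", "body": {"moves": [[0,0,0,0,0,0.02,1],[0,0,0,0,0,0.02,1]]}}

```text
time_s: 28.85
tcp_pos: [0.4636, 0.2972, 0.111]
eef_rot: [-0.081, 3.139, 0.0]
ft_force: [0.1, -0.5, 1.2]
finger_gap: 0.0387
gripper_force: 20.5
```

```bash
python3 - <<'E'
from h import *
avg(4)
E
```

```text
tcp [0.4636 0.2972 0.111 ] sd [0. 0. 0.] F [-0.2317 -0.1486  1.3612] gap 0.03854475421447561 t 29.0
```

Touchdown confirmed at about 2 N above baseline. Releasing and rising.

{"method": "drive_tool", "body": {"moves": [[0,0,0,0,0,0,0],[0,0,0,0,0,0,-0.1],[0,0,0,0,0,0,-0.2],[0,0,0,0,0,0,-0.3],[0,0,0,0,0,0,-0.3],[0,0,0,0,0,-0.5,-0.3],[0,0,0,0,0,-2,-0.3],[0,0,0,0,0,-3.5,-0.6],[0,0,0,0,0,-4.5,-1],[0,0,0,0,0,-4.5,-1],[0,0,0,0,0,-4.5,-1]]}}

```text
time_s: 30.15
tcp_pos: [0.4637, 0.2974, 0.2465]
eef_rot: [-0.081, 3.138, 0.001]
ft_force: [-0.5, -0.8, -0.5]
finger_gap: 0.0851
gripper_force: 0.0
```

```bash
python3 - <<'E'
from h import *
avg(2);pile("w11",.043,.056);pile("w11",.029,.043,False);tray_flanges()
print(plan([.5584,-.1921,.215],np.radians(93)))
E
```

```text
tcp [0.4634 0.2972 0.2459] sd [0.0004 0.0002 0.0006] F [-0.2912  0.0774 -0.3737] gap 0.08507623159260021 t 30.2
w11 1291 0.047237607236113976 c (464.55419921875, 296.4846496582031) 19.735559463500977
w11 130 0.03453375061024391 c (461.02557373046875, 297.2137451171875) 20.2318172454834
top 94 [ 0.6614 -0.2267]
top 95 [ 0.5583 -0.1921]
top 325 [ 0.4344 -0.0581]
[ -0.013  -0.02   -0.006  -2.356 -16.436   0.989]
```

{"method": "drive_tool", "body": {"moves": [[0,0,0,-0.2,-1.2,-0.2,-1],[0,0,0,-0.4,-2.6,-0.2,-1],[0,0,0,-0.6,-4.1,-0.2,-1],[0,0,0,-0.8,-5.6,-0.2,-1],[0,0,0,-1,-7.1,-0.1,-1],[0,0,0,-1.2,-8.6,0.1,-1],[0,0,0,-1.5,-10.1,0.4,-1],[0,0,0,-1.7,-11.6,0.7,-1],[0,0,0,-1.9,-13.1,1,-1],[0,0,0,-2.1,-14.6,1,-1],[0,0,0,-2.3,-15.9,1,-1],[0,0,0,-2.36,-16.44,1,-1]]}}

```text
time_s: 31.55
tcp_pos: [0.5594, -0.195, 0.2144]
eef_rot: [0.076, -3.14, 0.0]
ft_force: [-1.0, 1.3, -0.0]
finger_gap: 0.0854
gripper_force: 0.0
```

{"method": "drive_tool", "body": {"moves": [[0,0,0,0,0,0.7,-1],[0,0,0,0,0,1.4,-1],[0,0,0,0,0,2,-1],[0,0,0,0,0,2.5,-1],[0,0,0,0,0,2.5,-1],[0,0,0,0,0,2.5,-1],[0,0,0,0,0,2.5,-1]]}}

```text
time_s: 32.25
tcp_pos: [0.5601, -0.1916, 0.1417]
eef_rot: [-0.082, 3.138, -0.0]
ft_force: [0.7, -0.5, -0.0]
finger_gap: 0.0855
gripper_force: 0.0
```

```bash
python3 - <<'E'
from h import *
avg(3);c=flange("w12",.5575,-.192);print(plan([*c,.0782],np.radians(93)))
E
```

```text
tcp [ 0.5602 -0.1917  0.1419] sd [0.0001 0.0001 0.0001] F [ 0.1708 -0.6542 -0.018 ] gap 0.08531275317860726 t 32.35
w12 2202 circ [ 0.557 -0.192] 20.296438217163086 z 0.013436210325504669 raymean [ 0.555  -0.1923] uv 254.23478655767485 202.7829246139873
[-0.006  0.024 -0.005  0.112  0.001  2.122]
```

{"method": "drive_tool", "body": {"moves": [[0,0,0,0.11,-0.01,1,-0.9],[0,0,0,0.11,-0.01,1.8,-0.7],[0,0,0,0.11,-0.01,2.1,-0.5],[0,0,0,0.11,-0.01,2.1,-0.2],[0,0,0,0.11,-0.01,2.1,0],[0,0,0,0.11,-0.01,2.1,0.2],[0,0,0,0.11,-0.01,2.1,1],[0,0,0,0.11,-0.01,2.1,1],[0,0,0,0.11,-0.01,2.1,1],[0,0,0,0.11,-0.01,2.1,1]]}}

```text
time_s: 33.45
tcp_pos: [0.5575, -0.1926, 0.0794]
eef_rot: [-0.081, 3.137, -0.002]
ft_force: [-0.2, 0.0, 6.3]
finger_gap: 0.0382
gripper_force: 20.7
```

{"method": "drive_tool", "body": {"moves": [[0,0,0,0,0,-0.5,1],[0,0,0,0,0,-1.5,1],[0,0,0,0,0,-3,1],[0,0,0,0,0,-4.5,1],[0,0,0,0,0,-5.8,1],[0,0,0,0,0,-5.8,1],[0,0,0,0,0,-5.8,1],[0,0,0,0,0,-5.8,1]]}}

```text
time_s: 34.25
tcp_pos: [0.5554, -0.1917, 0.2503]
eef_rot: [0.081, -3.139, -0.002]
ft_force: [-0.6, -0.7, -1.3]
finger_gap: 0.0384
gripper_force: 20.4
```

```bash
python3 - <<'E'
from h import *
avg(2);held("w13");offs("w13");print(plan([.4640,.2975,.26],np.radians(93)))
E
```

```text
tcp [ 0.5553 -0.1917  0.2501] sd [0.0001 0.     0.0002] F [-0.377  -0.3164 -1.3575] gap 0.03802015293439668 t 34.3
w13 3837 [[-0.01607164854975623, -0.01814856229140499, 0.06458358996308147], [-0.009962106107140874, -0.01336102062667527, 0.06513616178035708], [0.004310804924719149, -0.0002561346441281772, 0.06601981829220561], [0.016857948765042378, 0.013087684645196607, 0.06854606658203535], [0.02003776955339868, 0.017902866772729932, 0.07239356132202897]]
219 290 214 280
ztop 0.06571068816539598 xc far/near [ 2.3321 -0.2935] n 2953
[ 0.018 -0.022 -0.006  2.195 16.442 -0.298]
```

{"method": "drive_tool", "body": {"moves": [[0,0,0,0.1,1.1,-0.3,1],[0,0,0,0.3,2.5,-0.3,1],[0,0,0,0.5,4,-0.3,1],[0,0,0,0.7,5.5,-0.3,1],[0,0,0,0.9,7,-0.3,1],[0,0,0,1.1,8.5,-0.3,1],[0,0,0,1.3,10,-0.3,1],[0,0,0,1.5,11.5,-0.3,1],[0,0,0,1.7,13,-0.3,1],[0,0,0,1.9,14.5,-0.3,1],[0,0,0,2.1,15.8,-0.3,1],[0,0,0,2.17,16.43,-0.3,1]]}}

```text
time_s: 35.6
tcp_pos: [0.4641, 0.2995, 0.2597]
eef_rot: [0.087, -3.139, -0.0]
ft_force: [-0.1, -0.6, -0.8]
finger_gap: 0.0382
gripper_force: 20.4
```

{"method": "drive_tool", "body": {"moves": [[0,0,0,0,0,0,1],[0,0,0,0,0,0.4,1],[0,0,0,0,0,1.4,1],[0,0,0,0,0,2.6,1],[0,0,0,0,0,3.6,1],[0,0,0,0,0,4,1],[0,0,0,0,0,4,1],[0,0,0,0,0,4,1],[0,0,0,0,0,4,1]]}}

```text
time_s: 36.5
tcp_pos: [0.4672, 0.297, 0.1427]
eef_rot: [-0.08, 3.136, 0.002]
ft_force: [-0.3, 0.2, -0.2]
finger_gap: 0.0385
gripper_force: 20.4
```

```bash
python3 - <<'E'
from h import *
avg(2);print(plan([.4648,.2973,.128],np.radians(93)))
E
```

```text
tcp [0.4672 0.2971 0.1427] sd [0.     0.0001 0.    ] F [ 0.0159  0.3761 -0.2753] gap 0.03886378027279903 t 36.55
[ 0.012  0.039 -0.007  0.077  0.007  0.485]
```

{"method": "drive_tool", "body": {"moves": [[0,0,0,0.04,0.01,0.2,1],[0,0,0,0.04,0.01,0.35,1],[0,0,0,0.04,0.01,0.45,1],[0,0,0,0.04,0.01,0.45,1],[0,0,0,0.04,0.01,0.45,1]]}}

```text
time_s: 37.1
tcp_pos: [0.4645, 0.2969, 0.1272]
eef_rot: [-0.081, 3.14, -0.0]
ft_force: [1.5, 0.3, -1.1]
finger_gap: 0.0386
gripper_force: 20.4
```

```bash
python3 - <<'E'
from h import *
avg(3);print(plan([.4648,.2973,.125],np.radians(93)))
E
```

```text
tcp [0.4646 0.297  0.1274] sd [0.0001 0.     0.0001] F [ 0.6299  0.0588 -0.9797] gap 0.03839073888128994 t 37.2
[ 0.001  0.013 -0.005 -0.001  0.009  0.085]
```

{"method": "drive_tool", "body": {"moves": [[0,0,0,0,0.01,0.05,1],[0,0,0,0,0.01,0.09,1],[0,0,0,0,0.01,0.09,1]]}}

```text
time_s: 37.55
tcp_pos: [0.4645, 0.2972, 0.1245]
eef_rot: [-0.081, 3.14, -0.0]
ft_force: [-0.4, -0.2, -1.0]
finger_gap: 0.0385
gripper_force: 20.4
```

{"method": "drive_tool", "body": {"moves": [[0,0,0,0,0,0.03,1],[0,0,0,0,0,0.03,1],[0,0,0,0,0,0.03,1]]}}

```text
time_s: 37.85
tcp_pos: [0.4646, 0.2972, 0.1238]
eef_rot: [-0.081, 3.139, 0.0]
ft_force: [-0.5, 0.1, 0.1]
finger_gap: 0.0382
gripper_force: 20.4
```

{"method": "drive_tool", "body": {"moves": [[0,0,0,0,0,0.03,1],[0,0,0,0,0,0.03,1],[0,0,0,0,0,0.03,1]]}}

```text
time_s: 38.15
tcp_pos: [0.4646, 0.2973, 0.1229]
eef_rot: [-0.081, 3.139, 0.0]
ft_force: [-0.3, -0.6, 0.4]
finger_gap: 0.0382
gripper_force: 20.4
```

{"method": "drive_tool", "body": {"moves": [[0,0,0,0,0,0.02,1],[0,0,0,0,0,0.02,1]]}}

```text
time_s: 38.35
tcp_pos: [0.4647, 0.2973, 0.1223]
eef_rot: [-0.081, 3.139, 0.0]
ft_force: [-1.2, -0.9, 0.1]
finger_gap: 0.0386
gripper_force: 20.5
```

```bash
python3 - <<'E'
from h import *
avg(5)
E
```

```text
tcp [0.4647 0.2973 0.1224] sd [0. 0. 0.] F [ 0.0893 -0.0831  0.0826] gap 0.03828867000381459 t 38.55
```

{"method": "drive_tool", "body": {"moves": [[0,0,0,0,0,0.03,1],[0,0,0,0,0,0.03,1]]}}

```text
time_s: 38.8
tcp_pos: [0.4648, 0.2973, 0.1215]
eef_rot: [-0.081, 3.139, 0.0]
ft_force: [0.3, -0.4, 1.0]
finger_gap: 0.0386
gripper_force: 20.6
```

```bash
python3 - <<'E'
from h import *
avg(5)
E
```

```text
tcp [0.4647 0.2973 0.1215] sd [0. 0. 0.] F [-0.2323  0.266   1.2517] gap 0.03828077365377506 t 39.0
```

{"method": "drive_tool", "body": {"moves": [[0,0,0,0,0,0,0],[0,0,0,0,0,0,-0.1],[0,0,0,0,0,0,-0.2],[0,0,0,0,0,0,-0.3],[0,0,0,0,0,0,-0.3],[0,0,0,0,0,-0.5,-0.3],[0,0,0,0,0,-2,-0.3],[0,0,0,0,0,-3.5,-0.6],[0,0,0,0,0,-4.2,-1],[0,0,0,0,0,-4.2,-1],[0,0,0,0,0,-4.2,-1]]}}

```text
time_s: 40.15
tcp_pos: [0.4647, 0.2973, 0.2475]
eef_rot: [-0.081, 3.139, 0.001]
ft_force: [-0.2, -0.3, -0.6]
finger_gap: 0.0855
gripper_force: 0.0
```

```bash
python3 - <<'E'
from h import *
avg(2);pile("w14",.053,.066);tray_flanges()
print(plan([.6605,-.2267,.22],np.radians(93)))
E
```

```text
tcp [0.4644 0.2972 0.247 ] sd [0.0003 0.0002 0.0005] F [ 0.0958 -0.3085 -0.5394] gap 0.08563853825181333 t 40.2
w14 1331 0.05638172740490882 c (464.07061767578125, 296.4232482910156) 19.562633514404297
top 93 [ 0.6615 -0.2269]
top 325 [ 0.4345 -0.0581]
[ -0.012  -0.019  -0.006  -5.654 -17.765   0.868]
```

{"method": "drive_tool", "body": {"moves": [[0,0,0,-0.4,-1.3,-0.2,-1],[0,0,0,-0.9,-2.8,-0.2,-1],[0,0,0,-1.4,-4.3,-0.2,-1],[0,0,0,-1.9,-5.8,-0.2,-1],[0,0,0,-2.4,-7.3,-0.2,-1],[0,0,0,-2.9,-8.8,-0.1,-1],[0,0,0,-3.4,-10.3,0,-1],[0,0,0,-3.9,-11.8,0.3,-1],[0,0,0,-4.4,-13.3,0.6,-1],[0,0,0,-4.9,-14.8,0.87,-1],[0,0,0,-5.3,-16.3,0.87,-1],[0,0,0,-5.65,-17.76,0.87,-1]]}}

```text
time_s: 41.55
tcp_pos: [0.661, -0.2277, 0.2192]
eef_rot: [0.081, -3.139, -0.002]
ft_force: [-0.3, -0.1, 0.8]
finger_gap: 0.0852
gripper_force: 0.0
```

{"method": "drive_tool", "body": {"moves": [[0,0,0,0,0,0,-1],[0,0,0,0,0,1,-1],[0,0,0,0,0,2,-1],[0,0,0,0,0,2.6,-1],[0,0,0,0,0,2.6,-1],[0,0,0,0,0,2.6,-1],[0,0,0,0,0,2.6,-1]]}}

```text
time_s: 42.25
tcp_pos: [0.6622, -0.2261, 0.1449]
eef_rot: [-0.082, 3.138, -0.001]
ft_force: [0.2, 0.0, 0.2]
finger_gap: 0.0854
gripper_force: 0.0
```

```bash
python3 - <<'E'
from h import *
avg(3);c=flange("w15",.660,-.2267);print(plan([*c,.0782],np.radians(93)),r.state()["qpos"])
E
```

```text
tcp [ 0.6623 -0.2262  0.1451] sd [0.0001 0.0001 0.0002] F [0.0422 0.246  0.6032] gap 0.08571075058466467 t 42.35
w15 2054 circ [ 0.6602 -0.2274] 19.836811065673828 z 0.013519301042075105 raymean [ 0.6583 -0.2271] uv 253.90798442064263 202.66407010710807
[-0.01   0.03  -0.005  0.074 -0.031  2.222] [-0.4201  0.7066  0.2141  1.075   0.0005 -0.4719]
```

{"method": "drive_tool", "body": {"moves": [[0,0,0,0.09,-0.04,1,-0.9],[0,0,0,0.09,-0.04,1.8,-0.7],[0,0,0,0.09,-0.04,2.2,-0.5],[0,0,0,0.09,-0.04,2.2,-0.2],[0,0,0,0.09,-0.04,2.2,0],[0,0,0,0.09,-0.04,2.2,0.2],[0,0,0,0.09,-0.04,2.2,1],[0,0,0,0.09,-0.04,2.2,1],[0,0,0,0.09,-0.04,2.2,1],[0,0,0,0.09,-0.04,2.2,1]]}}

```text
time_s: 43.45
tcp_pos: [0.6599, -0.2278, 0.079]
eef_rot: [-0.081, 3.137, -0.002]
ft_force: [-0.1, -0.3, 5.6]
finger_gap: 0.0382
gripper_force: 20.6
```

{"method": "drive_tool", "body": {"moves": [[0,0,0,0,0,-0.5,1],[0,0,0,0,0,-1.5,1],[0,0,0,0,0,-3,1],[0,0,0,0,0,-4.5,1],[0,0,0,0,0,-5.8,1],[0,0,0,0,0,-5.8,1],[0,0,0,0,0,-5.8,1],[0,0,0,0,0,-5.8,1]]}}

```text
time_s: 44.25
tcp_pos: [0.6579, -0.2271, 0.2501]
eef_rot: [0.081, -3.139, -0.002]
ft_force: [1.0, -0.6, -1.3]
finger_gap: 0.0387
gripper_force: 20.3
```

```bash
python3 - <<'E'
from h import *
avg(2);held("w16");offs("w16");print(plan([.4640,.2975,.26],np.radians(93)))
E
```

```text
tcp [ 0.6579 -0.227   0.2498] sd [0.0001 0.0001 0.0003] F [ 0.0394  0.1729 -0.8746] gap 0.038331128503766354 t 44.3
w16 3785 [[-0.017440060425489474, -0.018130229295819724, 0.06410550554751109], [-0.011232093876490521, -0.013285930399308647, 0.06473760439385583], [0.003036524525139849, -0.00025655735466779955, 0.06560802919221906], [0.0155128552169969, 0.012986148213034723, 0.06809604017337838], [0.018618131494922665, 0.017739003433265614, 0.07199886547306457]]
219 290 217 282
ztop 0.06532832639749397 xc far/near [ 1.2038 -1.5877] n 2935
[ 0.017 -0.023 -0.006  5.547 17.795 -0.307]
```

{"method": "drive_tool", "body": {"moves": [[0,0,0,0.4,1.3,-0.3,1],[0,0,0,0.9,2.8,-0.3,1],[0,0,0,1.4,4.3,-0.3,1],[0,0,0,1.9,5.8,-0.3,1],[0,0,0,2.3,7.3,-0.3,1],[0,0,0,2.8,8.8,-0.3,1],[0,0,0,3.3,10.3,-0.3,1],[0,0,0,3.8,11.8,-0.3,1],[0,0,0,4.3,13.3,-0.3,1],[0,0,0,4.8,14.8,-0.3,1],[0,0,0,5.2,16.3,-0.3,1],[0,0,0,5.55,17.79,-0.3,1]]}}

```text
time_s: 45.6
tcp_pos: [0.4632, 0.2983, 0.2595]
eef_rot: [0.081, -3.14, 0.001]
ft_force: [0.8, 1.5, -1.0]
finger_gap: 0.0387
gripper_force: 20.3
```

{"method": "drive_tool", "body": {"moves": [[0,0,0,0,0,0,1],[0,0,0,0,0,0,1],[0,0,0,0,0,0.4,1],[0,0,0,0,0,1.4,1],[0,0,0,0,0,2.6,1],[0,0,0,0,0,3.5,1],[0,0,0,0,0,3.75,1],[0,0,0,0,0,3.75,1],[0,0,0,0,0,3.75,1],[0,0,0,0,0,3.75,1]]}}

```text
time_s: 46.6
tcp_pos: [0.4663, 0.2972, 0.1495]
eef_rot: [-0.08, 3.137, 0.002]
ft_force: [0.4, -0.1, 0.5]
finger_gap: 0.0391
gripper_force: 20.4
```

```bash
python3 - <<'E'
from h import *
avg(2);print(plan([.4638,.2973,.137],np.radians(93)))
E
```

```text
tcp [0.4662 0.2973 0.1495] sd [0.     0.0001 0.    ] F [0.2484 0.3015 0.5756] gap 0.03838140850168884 t 46.65
[ 0.012  0.037 -0.007  0.075  0.     0.412]
```

{"method": "drive_tool", "body": {"moves": [[0,0,0,0.04,0.01,0.2,1],[0,0,0,0.04,0.01,0.32,1],[0,0,0,0.04,0.01,0.4,1],[0,0,0,0.04,0.01,0.4,1],[0,0,0,0.04,0.01,0.4,1]]}}

```text
time_s: 47.2
tcp_pos: [0.4636, 0.2972, 0.1357]
eef_rot: [-0.082, 3.14, -0.0]
ft_force: [-0.0, 0.6, -0.1]
finger_gap: 0.0387
gripper_force: 20.4
```

```bash
python3 - <<'E'
from h import *
avg(3);print(plan([.4638,.2973,.134],np.radians(93)))
E
```

```text
tcp [0.4637 0.2972 0.1358] sd [0.0001 0.     0.0001] F [-0.0095 -0.0295 -0.1786] gap 0.03859139624510233 t 47.3
[ 0.001  0.012 -0.006  0.002  0.001  0.065]
```

{"method": "drive_tool", "body": {"moves": [[0,0,0,0,0,0.05,1],[0,0,0,0,0,0.08,1],[0,0,0,0,0,0.08,1]]}}

```text
time_s: 47.65
tcp_pos: [0.4636, 0.2972, 0.1333]
eef_rot: [-0.081, 3.14, -0.0]
ft_force: [0.2, -0.2, 0.2]
finger_gap: 0.0383
gripper_force: 20.4
```

{"method": "drive_tool", "body": {"moves": [[0,0,0,0,0,0.03,1],[0,0,0,0,0,0.03,1],[0,0,0,0,0,0.03,1]]}}

```text
time_s: 47.95
tcp_pos: [0.4637, 0.2972, 0.1325]
eef_rot: [-0.081, 3.139, 0.0]
ft_force: [-0.1, 0.3, 0.4]
finger_gap: 0.0383
gripper_force: 20.4
```

{"method": "drive_tool", "body": {"moves": [[0,0,0,0,0,0.03,1],[0,0,0,0,0,0.03,1],[0,0,0,0,0,0.03,1]]}}

```text
time_s: 48.25
tcp_pos: [0.4637, 0.2972, 0.1316]
eef_rot: [-0.081, 3.139, 0.0]
ft_force: [0.2, 0.0, 0.1]
finger_gap: 0.0386
gripper_force: 20.4
```

{"method": "drive_tool", "body": {"moves": [[0,0,0,0,0,0.02,1],[0,0,0,0,0,0.02,1]]}}

```text
time_s: 48.45
tcp_pos: [0.4638, 0.2972, 0.1311]
eef_rot: [-0.081, 3.139, 0.0]
ft_force: [-0.5, -0.1, -0.9]
finger_gap: 0.0382
gripper_force: 20.4
```

```bash
python3 - <<'E'
from h import *
avg(5)
E
```

```text
tcp [0.4638 0.2972 0.1311] sd [0. 0. 0.] F [-0.1844 -0.0442  0.0118] gap 0.03854188204908182 t 48.65
```

{"method": "drive_tool", "body": {"moves": [[0,0,0,0,0,0.03,1],[0,0,0,0,0,0.03,1]]}}

```text
time_s: 48.9
tcp_pos: [0.4638, 0.2972, 0.1302]
eef_rot: [-0.081, 3.139, 0.0]
ft_force: [-0.4, 0.4, 1.3]
finger_gap: 0.0389
gripper_force: 20.5
```

```bash
python3 - <<'E'
from h import *
avg(5)
E
```

```text
tcp [0.4638 0.2972 0.1302] sd [0. 0. 0.] F [-0.089  -0.2921  1.7819] gap 0.0386613966467055 t 49.1
```

Contact at about 1.8 N. Releasing the fourth flange.

{"method": "drive_tool", "body": {"moves": [[0,0,0,0,0,0,0],[0,0,0,0,0,0,-0.1],[0,0,0,0,0,0,-0.2],[0,0,0,0,0,0,-0.3],[0,0,0,0,0,0,-0.3],[0,0,0,0,0,-0.5,-0.3],[0,0,0,0,0,-2,-0.3],[0,0,0,0,0,-3.5,-0.3],[0,0,0,0,0,-3.9,-0.3],[0,0,0,0,0,-3.9,-0.3],[0,0,0,0,0,-3.9,-0.3]]}}

```text
time_s: 50.25
tcp_pos: [0.4632, 0.297, 0.2461]
eef_rot: [-0.081, 3.14, -0.001]
ft_force: [-1.5, 0.1, -0.2]
finger_gap: 0.056
gripper_force: 0.0
```

```bash
python3 - <<'E'
from h import *
avg(2);pile("w17",.062,.076);tray_flanges()
print(plan([.4374,-.0591,.24],np.radians(93)))
E
```

```text
tcp [0.463  0.2969 0.2457] sd [0.0003 0.0001 0.0004] F [-0.4717  0.1214 -0.5379] gap 0.055321360345643215 t 50.3
w17 1430 0.06557018049466397 c (464.47265625, 296.5416564941406) 19.73335075378418
top 325 [ 0.4344 -0.0581]
[ -0.014  -0.023  -0.006   1.453 -11.8     0.192]
```

View pics/w17.png

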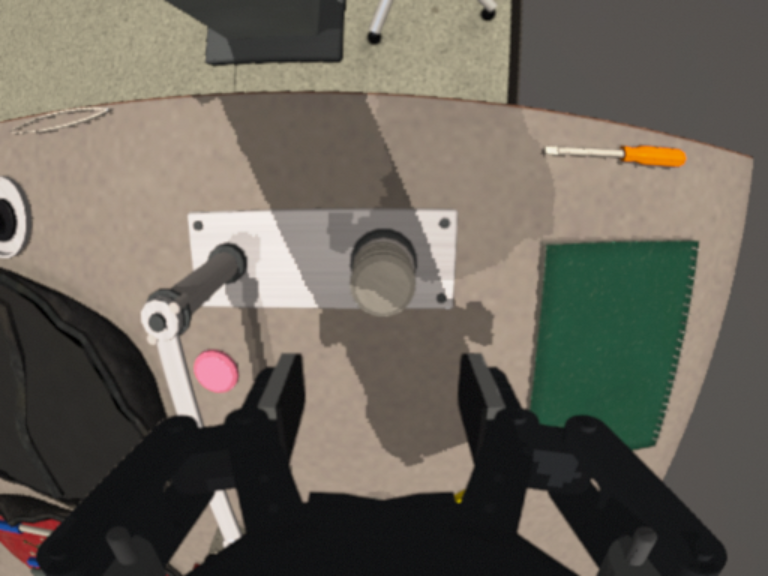

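The neat four-flange pile stands at (384,270) and the case is empty on the left. Next, the cover.

{"method": "drive_tool", "body": {"moves": [[0,0,0,0.1,-1.2,-0.2,-0.3],[0,0,0,0.3,-2.6,-0.2,-0.3],[0,0,0,0.5,-4.1,-0.2,-0.3],[0,0,0,0.7,-5.6,-0.2,-0.3],[0,0,0,0.9,-7.1,0,-0.3],[0,0,0,1.1,-8.6,0.3,-0.3],[0,0,0,1.3,-10.1,0.8,-0.3],[0,0,0,1.4,-11.4,1.2,-0.3],[0,0,0,1.45,-11.8,1.4,-0.3],[0,0,0,1.45,-11.8,1.4,-0.3],[0,0,0,1.45,-11.8,1.4,-0.3],[0,0,0,1.45,-11.8,1.4,-0.3]]}}

```text
time_s: 51.65
tcp_pos: [0.4388, -0.0574, 0.2053]
eef_rot: [-0.084, 3.139, 0.001]
ft_force: [0.5, -0.4, 0.8]
finger_gap: 0.0556
gripper_force: 0.0
```

```bash
cat >> h.py <<'E'
def knob(name,x,y,zlo,zhi,rad=.03):
    im,d,T=wshot(name);P=cloud(d,T)
    m=(np.hypot(P[...,0]-x,P[...,1]-y)<rad)&(P[...,2]>zlo)&(P[...,2]<zhi)&(d>0);n,l,st,c=cv2.connectedComponentsWithStats(m.astype(np.uint8));m=l==1+st[1:,4].argmax()
    c,rr=cv2.minEnclosingCircle(P[m][:,:2].astype(np.float32)*1000);print(name,"knob",m.sum(),np.median(P[m][:,2]),c,rr);return np.array(c)/1000
E
python3 - <<'E'
from h import *
avg(2);c=knob("w18",.4374,-.0591,.026,.036);print(plan([*c,.087],np.radians(93)))
E
```

```text
tcp [ 0.4388 -0.0573  0.2054] sd [0.0001 0.     0.0001] F [0.2275 0.0051 0.5544] gap 0.05556232366430857 t 51.7
w18 knob 269 0.03079410406454952 (437.30609130859375, -59.903385162353516) 7.90206241607666
[-0.     0.018  0.014  0.066 -0.075  3.949]
```

{"method": "drive_tool", "body": {"moves": [[0,0,0,0.04,-0.05,1,-0.3],[0,0,0,0.04,-0.05,2,-0.3],[0,0,0,0.04,-0.05,2.8,-0.2],[0,0,0,0.04,-0.05,2.8,-0.2],[0,0,0,0.04,-0.05,2.8,-0.2],[0,0,0,0.04,-0.05,2.8,-0.2]]}}

```text
time_s: 52.4
tcp_pos: [0.4387, -0.0602, 0.1225]
eef_rot: [-0.082, 3.137, -0.001]
ft_force: [0.2, -0.6, -0.1]
finger_gap: 0.0513
gripper_force: 0.0
```

```bash
python3 - <<'E'
from h import *
avg(2);c=knob("w19",.4374,-.0595,.026,.036);print(plan([.4373,-.0591,.0885],np.radians(93)))
E
```

```text
tcp [ 0.4388 -0.0602  0.1225] sd [0.0001 0.0001 0.    ] F [-0.3005 -0.1989  0.0945] gap 0.0511004059404654 t 52.45
w19 knob 535 0.030837028989326026 (437.4624938964844, -59.644203186035156) 8.109745025634766
[-0.008  0.035 -0.004  0.046  0.045  1.129]
```

{"method": "drive_tool", "body": {"moves": [[0,0,0,0.03,0.03,0.5,-0.2],[0,0,0,0.03,0.03,1,-0.1],[0,0,0,0.03,0.03,1.1,0],[0,0,0,0.03,0.03,1.1,0.3],[0,0,0,0.03,0.03,1.1,0.45],[0,0,0,0.03,0.03,1.1,0.6],[0,0,0,0.03,0.03,1.1,1],[0,0,0,0.03,0.03,1.1,1],[0,0,0,0.03,0.03,1.1,1],[0,0,0,0.03,0.03,1.1,1]]}}

```text
time_s: 53.55
tcp_pos: [0.4373, -0.0595, 0.0889]
eef_rot: [-0.081, 3.138, -0.001]
ft_force: [-2.0, 0.8, 6.7]
finger_gap: 0.0147
gripper_force: 19.7
```

{"method": "drive_tool", "body": {"moves": [[0,0,0,0,0,-0.3,1],[0,0,0,0,0,-1.3,1],[0,0,0,0,0,-2.8,1],[0,0,0,0,0,-4.3,1],[0,0,0,0,0,-5.7,1],[0,0,0,0,0,-5.7,1],[0,0,0,0,0,-5.7,1],[0,0,0,0,0,-5.7,1]]}}

```text
time_s: 54.35
tcp_pos: [0.4355, -0.059, 0.258]
eef_rot: [0.081, -3.139, -0.001]
ft_force: [-0.1, -0.4, -0.7]
finger_gap: 0.0151
gripper_force: 19.7
```

```bash
cat >> h.py <<'E'
def kheld(name,rad=.009):
    im,d,T=wshot(name);Q=(cloud(d,T)-T[:3,3])@T[:3,:3];im=im.astype(int)
    m=(d>0)&(abs(Q[...,0])<.03)&(abs(Q[...,1])<.03)&(Q[...,2]>.04)&(Q[...,2]<.1)
    for lo in np.arange(.05,.092,.004):
        k=m&(Q[...,2]>=lo)&(Q[...,2]<lo+.004)
        if k.sum()>20:print(round(lo,3),k.sum(),np.percentile(Q[k],[1,99],axis=0)[:,:2].ravel()*1000)
    k=m&(Q[...,2]>.077)&(Q[...,2]<.0835)
    if k.sum()>50:print("disc",cv2.minEnclosingCircle(Q[k][:,:2].astype(np.float32)*1000))
E
python3 - <<'E'
from h import *
avg(2);kheld("w20");print(plan([.4640,.2972,.27],np.radians(93)))
E
```

```text
tcp [ 0.4354 -0.059   0.2578] sd [0.0001 0.     0.0002] F [ 0.0468 -0.2013 -0.5422] gap 0.015191627185811196 t 54.4
0.05 258 [ -9.614  -21.0225  12.4825  20.3731]
0.054 540 [ -6.4228 -20.9272  12.3298  19.88  ]
0.058 650 [ -7.7353 -20.6263  12.3755  20.034 ]
0.062 269 [ -6.2253 -20.1581  12.2486  19.5468]
0.066 185 [  2.9311 -16.9327  12.0482  16.6949]
0.07 83 [ 2.9748 -7.2491  7.7833  6.8151]
0.074 88 [ 2.3451 -7.5124  7.744   6.9694]
0.078 1464 [  1.3816 -19.4938  20.1426  19.0456]
0.082 131 [  3.2291 -20.2901  20.6089  19.5819]
disc ((0.8688784241676331, -0.16012953221797943), 20.660518646240234)
[ 0.011 -0.022 -0.006 -1.568 11.808 -0.407]
```

{"method": "drive_tool", "body": {"moves": [[0,0,0,-0.1,1,-0.4,1],[0,0,0,-0.3,2.3,-0.4,1],[0,0,0,-0.5,3.8,-0.4,1],[0,0,0,-0.7,5.3,-0.4,1],[0,0,0,-0.9,6.8,-0.4,1],[0,0,0,-1.1,8.3,-0.4,1],[0,0,0,-1.3,9.8,-0.4,1],[0,0,0,-1.5,11.2,-0.4,1],[0,0,0,-1.57,11.81,-0.4,1],[0,0,0,-1.57,11.81,-0.4,1],[0,0,0,-1.57,11.81,-0.4,1]]}}

```text
time_s: 55.6
tcp_pos: [0.4645, 0.2966, 0.2699]
eef_rot: [0.082, -3.139, 0.002]
ft_force: [-0.2, -0.1, 0.3]
finger_gap: 0.0149
gripper_force: 19.8
```

{"method": "drive_tool", "body": {"moves": [[0,0,0,0,0,0,1],[0,0,0,0,0,0.8,1],[0,0,0,0,0,2,1],[0,0,0,0,0,3,1],[0,0,0,0,0,3.3,1],[0,0,0,0,0,3.3,1],[0,0,0,0,0,3.3,1],[0,0,0,0,0,3.3,1]]}}

```text
time_s: 56.4
tcp_pos: [0.4665, 0.2973, 0.1741]
eef_rot: [-0.081, 3.136, 0.002]
ft_force: [-0.5, 0.4, 0.5]
finger_gap: 0.0149
gripper_force: 19.8
```

```bash
python3 - <<'E'
from h import *
avg(2);print(plan([.4641,.2972,.157],np.radians(93)))
E
```

```text
tcp [0.4665 0.2974 0.174 ] sd [0.     0.     0.0001] F [-0.7228  0.1639 -0.4343] gap 0.014978765629734245 t 56.45
[ 0.012  0.038 -0.007  0.075 -0.005  0.559]
```

{"method": "drive_tool", "body": {"moves": [[0,0,0,0.04,0,0.2,1],[0,0,0,0.04,0,0.35,1],[0,0,0,0.04,0,0.5,1],[0,0,0,0.04,0,0.5,1],[0,0,0,0.04,0,0.5,1],[0,0,0,0.04,0,0.5,1]]}}

```text
time_s: 57.1
tcp_pos: [0.4641, 0.297, 0.1572]
eef_rot: [-0.081, 3.139, 0.0]
ft_force: [-0.1, 0.8, -0.1]
finger_gap: 0.0146
gripper_force: 19.8
```

```bash
python3 - <<'E'
from h import *
avg(3);print(plan([.4641,.2972,.154],np.radians(93)))
E
```

```text
tcp [0.4641 0.297  0.1572] sd [0.     0.     0.0001] F [-0.0292  0.7128 -0.6719] gap 0.014716278973926774 t 57.2
[ 0.001  0.014 -0.005  0.003  0.007  0.111]
```

{"method": "drive_tool", "body": {"moves": [[0,0,0,0,0.01,0.06,1],[0,0,0,0,0.01,0.11,1],[0,0,0,0,0.01,0.11,1]]}}

```text
time_s: 57.55
tcp_pos: [0.4638, 0.2972, 0.1535]
eef_rot: [-0.081, 3.14, -0.0]
ft_force: [-0.7, -0.9, -0.5]
finger_gap: 0.0148
gripper_force: 19.8
```

{"method": "drive_tool", "body": {"moves": [[0,0,0,0,0,0.03,1],[0,0,0,0,0,0.03,1],[0,0,0,0,0,0.03,1]]}}

```text
time_s: 57.85
tcp_pos: [0.464, 0.2972, 0.1529]
eef_rot: [-0.081, 3.139, 0.0]
ft_force: [-0.2, -0.2, 0.2]
finger_gap: 0.015
gripper_force: 19.8
```

{"method": "drive_tool", "body": {"moves": [[0,0,0,0,0,0.03,1],[0,0,0,0,0,0.03,1],[0,0,0,0,0,0.03,1]]}}

```text
time_s: 58.15
tcp_pos: [0.464, 0.2972, 0.152]
eef_rot: [-0.081, 3.14, 0.0]
ft_force: [0.2, -0.3, 0.1]
finger_gap: 0.0148
gripper_force: 19.8
```

{"method": "drive_tool", "body": {"moves": [[0,0,0,0,0,0.02,1],[0,0,0,0,0,0.02,1]]}}

```text
time_s: 58.35
tcp_pos: [0.4641, 0.2973, 0.1515]
eef_rot: [-0.081, 3.139, 0.0]
ft_force: [-0.9, -0.1, 0.2]
finger_gap: 0.0145
gripper_force: 19.9
```

```bash
python3 - <<'E'
from h import *
avg(5)
E
```

```text
tcp [0.4641 0.2972 0.1515] sd [0. 0. 0.] F [0.1091 0.1758 0.338 ] gap 0.014482884247057983 t 58.55
```

{"method": "drive_tool", "body": {"moves": [[0,0,0,0,0,0.03,1],[0,0,0,0,0,0.03,1]]}}

```text
time_s: 58.8
tcp_pos: [0.4641, 0.2973, 0.1506]
eef_rot: [-0.081, 3.139, 0.0]
ft_force: [-0.6, -0.2, 1.4]
finger_gap: 0.015
gripper_force: 20.0
```

```bash
python3 - <<'E'
from h import *
avg(5)
E
```

```text
tcp [0.4641 0.2973 0.1506] sd [0. 0. 0.] F [-0.4412 -0.0287  1.6343] gap 0.015055793360564234 t 59.0
```

Touched down at about 2 N. Releasing the cover.

{"method": "drive_tool", "body": {"moves": [[0,0,0,0,0,0,0.55],[0,0,0,0,0,0,0.45],[0,0,0,0,0,0,0.35],[0,0,0,0,0,0,0.25],[0,0,0,0,0,0,0.2],[0,0,0,0,0,-0.4,0.2],[0,0,0,0,0,-1.5,0.1],[0,0,0,0,0,-2.8,0],[0,0,0,0,0,-3.5,-0.2],[0,0,0,0,0,-3.5,-0.2],[0,0,0,0,0,-3.5,-0.2]]}}

```text
time_s: 60.15
tcp_pos: [0.4643, 0.2974, 0.2564]
eef_rot: [-0.081, 3.138, 0.001]
ft_force: [-0.6, 0.2, -0.7]
finger_gap: 0.0511
gripper_force: 0.0
```

```bash
python3 - <<'E'
from h import *
avg(2);knob("w21",.4641,.297,.086,.1);pile("w21",.068,.078,False);pile("w21",.05,.066,False)
z=np.load("w21.npz");im=z["im"].astype(int);P=cloud(z["d"],z["T"]);
m=(abs(P[...,2]-.121)<.004)&(im.min(2)>90)&(z["d"]>0);q=P[m]
for x in (.5,.54,.6,.63):
    k=abs(q[:,0]-x)<.012
    if k.sum():print(x,q[k].mean(0))
piv=np.array([.4696,.182]);a=np.radians(7.0)
print(plan([*(piv+.1754*np.array([np.cos(a),np.sin(a)])),.26],np.radians(97)))
E
```

```text
tcp [0.464  0.2972 0.2559] sd [0.0003 0.0001 0.0006] F [-0.219  -0.0845 -0.42  ] gap 0.05137167953894612 t 60.2
w21 knob 311 0.09334759674742502 (464.3123474121094, 296.481201171875) 8.054340362548828
w21 1249 0.0714755747839726 c (464.0404052734375, 296.5569152832031) 21.032129287719727
w21 106 0.05316994409412293 c (455.36590576171875, 296.45538330078125) 17.62295150756836
0.5 [0.4998 0.1877 0.1207]
0.54 [0.533  0.1926 0.1205]
0.6 [0.6041 0.2017 0.1206]
0.63 [0.6286 0.2026 0.1208]
[-0.009 -0.013 -0.673 -5.849 -3.421 -0.196]
```

View pics/w21.png

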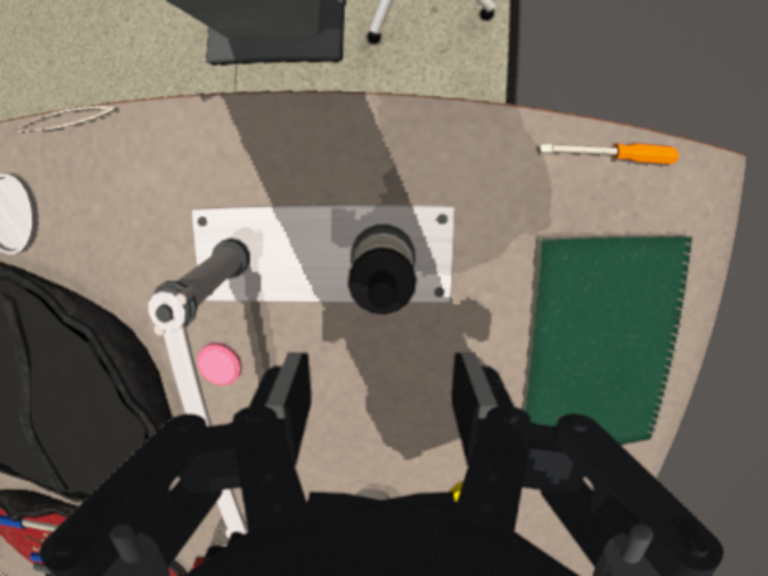

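The cover sits centred on the pile at (382,285). Now the keeper tab at its open position.

{"method": "drive_tool", "body": {"moves": [[0,0,-0.3,-1.2,-0.7,-0.2,-0.2],[0,0,-0.67,-2.5,-1.4,-0.2,-0.2],[0,0,-0.67,-3.8,-2.2,-0.2,-0.2],[0,0,-0.67,-5.1,-3,-0.2,-0.2],[0,0,-0.67,-5.85,-3.42,-0.2,-0.2],[0,0,-0.67,-5.85,-3.42,-0.2,-0.2],[0,0,-0.67,-5.85,-3.42,-0.2,-0.2],[0,0,-0.67,-5.85,-3.42,-0.2,-0.2]]}}

```text
time_s: 61.1
tcp_pos: [0.6433, 0.2044, 0.2609]
eef_rot: [0.193, -3.135, -0.0]
ft_force: [0.1, -0.5, 0.1]
finger_gap: 0.0511
gripper_force: 0.0
```

```bash
python3 - <<'E'
from h import *
avg(2);c=knob("w22",.6437,.2034,.143,.153,.025)
print(plan([.6435,.203,.2],np.radians(97)))
E
```

```text
tcp [0.6433 0.2045 0.2611] sd [0.     0.0001 0.0002] F [-0.4881 -0.6157 -0.2087] gap 0.051083942026885445 t 61.15
w22 knob 258 0.14855919785928043 (643.3194580078125, 203.05661010742188) 6.153175354003906
[-0.     0.006  0.011  0.006 -0.055  2.062]
```

{"method": "drive_tool", "body": {"moves": [[0,0,0,0,-0.04,0.8,-0.2],[0,0,0,0,-0.04,1.6,-0.2],[0,0,0,0,-0.04,1.95,-0.2],[0,0,0,0,-0.04,1.95,0.1],[0,0,0,0,-0.04,1.95,0.4],[0,0,0,0,-0.04,1.95,0.6],[0,0,0,0,-0.04,1.95,1],[0,0,0,0,-0.04,1.95,1],[0,0,0,0,-0.04,1.95,1],[0,0,0,0,-0.04,1.95,1]]}}

```text
time_s: 62.25
tcp_pos: [0.6454, 0.2037, 0.2048]
eef_rot: [-0.192, 3.132, 0.004]
ft_force: [-1.1, 5.3, 5.6]
finger_gap: 0.0111
gripper_force: 21.2
```

```bash
python3 - <<'E'
from h import *
avg(2)
piv=np.array([.4696,.182]);T=tcpT()
v=T[:2,3]-piv;a0=np.arctan2(v[1],v[0]);rad=np.hypot(*v);y0=yawnow();print(np.degrees(a0),rad,np.degrees(y0))
for a in np.linspace(a0,np.radians(91.5),13)[1:]:
    p=np.r_[piv+rad*np.array([np.cos(a),np.sin(a)]),T[2,3]]
    print(plan(p,y0+a-a0)[2:])
E
```

```text
tcp [0.6454 0.2037 0.2048] sd [0. 0. 0.] F [-0.7131  5.2185  5.5163] gap 0.010549548894001956 t 62.3
7.053874873283731 0.17709524161430173 97.02565202974947
[-1.173  0.045  0.723  0.001]
[-2.346  0.178  1.435  0.002]
[-3.519  0.397  2.126  0.003]
[-4.691  0.7    2.785  0.003]
[-5.864  1.08   3.401  0.003]
[-7.037  1.534  3.966  0.002]
[-8.21   2.053  4.472  0.001]
[-9.383  2.63   4.91  -0.   ]
[-10.556   3.257   5.274  -0.002]
[-11.729   3.923   5.558  -0.004]
[-12.902   4.619   5.759  -0.007]
[-14.074   5.335   5.873  -0.009]
```

{"method": "drive_tool", "body": {"moves": [[0,0,-1.17,0.05,0.72,0,1],[0,0,-2.35,0.18,1.43,0,1],[0,0,-3.52,0.4,2.12,0,1],[0,0,-4.69,0.7,2.78,0,1],[0,0,-5.86,1.08,3.4,0,1],[0,0,-7.04,1.53,3.96,0,1],[0,0,-8.21,2.05,4.46,0,1],[0,0,-9.38,2.63,4.9,0,1],[0,0,-10.56,3.25,5.25,0,1],[0,0,-11.73,3.92,5.53,0,1],[0,0,-12.9,4.61,5.72,0,1],[0,0,-13.5,5,5.77,0,1]]}}

```text
time_s: 63.55
tcp_pos: [0.475, 0.3586, 0.2049]
eef_rot: [-2.183, 2.249, 0.001]
ft_force: [1.8, 8.2, 2.1]
finger_gap: 0.0108
gripper_force: 20.9
```

{"method": "drive_tool", "body": {"moves": [[0,0,0,0,0,0,1],[0,0,0,0,0,0,1],[0,0,0,0,0,0,1]]}}

```text
time_s: 63.85
tcp_pos: [0.4759, 0.3586, 0.2048]
eef_rot: [-2.178, 2.253, 0.002]
ft_force: [0.4, 8.0, 3.9]
finger_gap: 0.0108
gripper_force: 21.0
```

```bash
python3 - <<'E'
from h import *
avg(2)
piv=np.array([.4696,.182]);T=tcpT()
v=T[:2,3]-piv;a0=np.arctan2(v[1],v[0]);rad=np.hypot(*v);y0=yawnow();print(np.degrees(a0),rad,np.degrees(y0))
a=np.radians(92.5);print(plan(np.r_[piv+.1752*np.array([np.cos(a),np.sin(a)]),T[2,3]],np.radians(182.5)))
E
```

```text
tcp [0.4759 0.3586 0.2048] sd [0. 0. 0.] F [0.0509 8.0743 3.9347] gap 0.010715807989328054 t 63.9
87.92175686906748 0.1766980842253935 178.0442367724745
[-0.044  0.058 -0.742  0.068  0.466 -0.002]
```

{"method": "drive_tool", "body": {"moves": [[0,0,-0.2,0.03,0.12,0,1],[0,0,-0.4,0.05,0.24,0,1],[0,0,-0.6,0.07,0.36,0,1],[0,0,-0.74,0.07,0.46,0,1],[0,0,-0.74,0.07,0.46,0,1]]}}

```text
time_s: 64.45
tcp_pos: [0.462, 0.3582, 0.2049]
eef_rot: [-2.263, 2.165, 0.005]
ft_force: [-0.6, 11.0, 2.8]
finger_gap: 0.0106
gripper_force: 20.9
```

{"method": "drive_tool", "body": {"moves": [[0,0,-0.1,0,0.06,0,1],[0,0,-0.1,0,0.06,0,1]]}}

```text
time_s: 64.65
tcp_pos: [0.4615, 0.3582, 0.2049]
eef_rot: [-2.273, 2.152, 0.002]
ft_force: [2.2, 11.6, 0.2]
finger_gap: 0.0108
gripper_force: 20.8
```

{"method": "drive_tool", "body": {"moves": [[0,0,-0.1,0,0.06,0,1],[0,0,-0.1,0,0.06,0,1]]}}

```text
time_s: 64.85
tcp_pos: [0.4612, 0.3582, 0.2051]
eef_rot: [-2.282, 2.14, -0.002]
ft_force: [6.8, 11.5, -1.7]
finger_gap: 0.0106
gripper_force: 20.7
```

{"method": "drive_tool", "body": {"moves": [[0,0,0,0,0.06,0,1],[0,0,0,0,0.06,0,1]]}}

```text
time_s: 65.05
tcp_pos: [0.4609, 0.3582, 0.2052]
eef_rot: [-2.279, 2.139, -0.005]
ft_force: [11.1, 12.4, -4.4]
finger_gap: 0.0109
gripper_force: 20.6
```

```bash
python3 - <<'E'
from h import *
avg(2)
piv=np.array([.4696,.182]);T=tcpT()
v=T[:2,3]-piv;print(np.degrees(np.arctan2(v[1],v[0])),np.hypot(*v))
E
```

```text
tcp [0.4609 0.3582 0.2052] sd [0. 0. 0.] F [11.1587 12.159  -5.233 ] gap 0.010914336280572616 t 65.1
92.83195061443055 0.17637144006796013
```

At the closed stop: 11 N of reaction at 92.8°. Releasing and retreating upward.

{"method": "drive_tool", "body": {"moves": [[0,0,0,0,0,0,0.5],[0,0,0,0,0,0,0.3],[0,0,0,0,0,0,0.2],[0,0,0,0,0,-0.5,0.2],[0,0,0,0,0,-1.5,0.2],[0,0,0,0,0,-3,0.2],[0,0,0,0,0,-3.5,0],[0,0,0,0,0,-3.5,0],[0,0,0,0,0,-3.5,0]]}}

```text
time_s: 66.05
tcp_pos: [0.4551, 0.3539, 0.3072]
eef_rot: [2.29, -2.15, 0.001]
ft_force: [-0.4, 0.4, -0.8]
finger_gap: 0.0427
gripper_force: 0.0
```

```bash
python3 - <<'E'
from h import *
avg(2);knob("w23",.461,.357,.143,.153,.03)
z=np.load("w23.npz");im=z["im"].astype(int);P=cloud(z["d"],z["T"]);
m=(abs(P[...,2]-.121)<.004)&(im.min(2)>90)&(z["d"]>0);q=P[m];q=q[(q[:,1]>.2)&(q[:,1]<.34)];print(len(q),np.degrees(np.arctan(np.polyfit(q[:,1],q[:,0],1)[0])))
m=(np.hypot(P[...,0]-.464,P[...,1]-.297)<.03)&(P[...,2]>.068)&(P[...,2]<.078)&(z["d"]>0);print("cover",m.sum(),np.median(P[m][:,2]),cv2.minEnclosingCircle(P[m][:,:2].astype(np.float32)*1000))
E
```

```text
tcp [0.4549 0.3538 0.3067] sd [0.0002 0.0001 0.0004] F [-0.2972  0.8143 -0.55  ] gap 0.042687023927423184 t 66.1
w23 knob 170 0.14866212603825993 (461.4592590332031, 357.10540771484375) 5.895487308502197
2515 -2.729209947385857
cover 643 0.07156943454381143 ((464.45556640625, 296.7269287109375), 20.761903762817383)
```

View pics/w23.png

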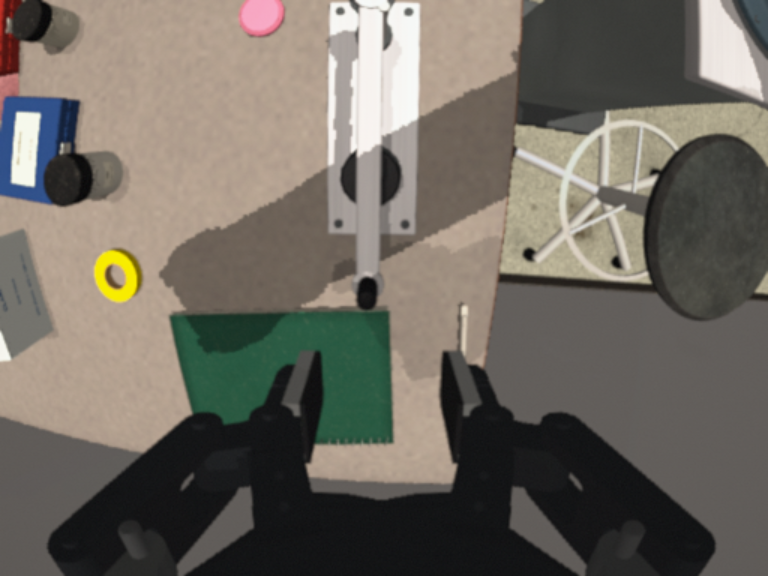

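The keeper lies across the cover, tab at (367,290) and cover centred at (370,178). The arm measures −2.73° against the plate's −2.86°, so it is home, and the gripper is clear. Handing in.

```bash
python3 -c "
from plant import r
print(r.finish_job())"
```

```text
the job is handed in; nothing more can be done
None
```

I handed the job in at 66 s: all four flanges are in one pile within about 1 mm of the axis, the cover is centred on top, the keeper is home on its closed stop, and the centring ring was never touched. The hand-in gave no verdict.

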